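Load, square, clamp and start the plate shaker

ROBOT

A 7-joint arm with a two-finger parallel gripper is mounted at the origin on the work surface. World frame = base frame: x ahead of the robot, y to its left, z up, the work surface at z = 0. Lengths are in m, angles in rad, forces in N, time in s.
With the tool pointing down it reaches from about 0.425 to 0.875 m from the base axis. Payload 4.7 kg.
Tool frame: the origin (TCP) lies on the mounting face of the last link; the fingertips stand 182 mm ahead of it and the grasp point (between the pads) lies 164 mm ahead of it; z points along the fingers, y is the direction in which the jaws open and shut (so a half turn about z gives the same grasp; the last joint's range is limited). The gripper opens to 87 mm and grips with 3 to 60 N. Pads are 19 mm wide; open, the fingers measure 117 mm over their backs; the gripper's body (75 mm by 190 mm) begins 51 mm behind the grasp point.
Start: joints at [-1.244, 0.321, -0.07, 1.45, 0.023, 1.371, -0.057], TCP at [0.2, 0.618, 0.405] pointing down, gripper open.
Joint ranges: [-2.86, 2.86], [-0.3, 2.09], [-1.38, 1.24], [0.06, 2.45], [-1.56, 4.7], [0.09, 2.05], [-2.69, 2.69]. Speed limits (rad/s): [2.57, 2.57, 3.14, 3.14, 3.14, 3.14, 3.14].

INTERFACE

Orientations are given as a rotation vector (axis times angle).
In Python, from bench import ctrl gives the robot as it stands. The module is installed in compiled form; this text tells all that it offers.
- The arm moves only by the tool play_rows, never from a script. Its argument "targets" is text: rows parted by semicolons, each of 7 numbers parted by spaces: the shift along the tool's x, y, z in cm, then the turn, a rotation vector about the tool's x, y, z in rad, then the opening, from -1 (shut) to 1 (fully open). In form: x y z ax ay az grip; .... A call has 1 to 20 rows; each row shifts and turns the pose as measured when the row begins, along the tool's axes as they then stand; what a row does not reach is not made up. A row lasts 1/8 s, in which the tool goes at most 62.5 mm and 10.7 degrees, less where a joint would pass 70% of its speed; a pose out of reach is approached as far as the arm can. A call is refused whole if a number of a shift passes 6.25 or a number of a turn 0.188, either way. A call with a gripper value outside its range is refused whole. The fingers move at their own pace and stop on an object; "newtons" is the grip in N (left out, the last holds). Time passes only in rows, so rows that do not move let the fingers close. It gives the time, the measured TCP pose, the force and the opening at its end, in the units of the state.
- ctrl.get_state(): the state, without advancing time (a new reading comes with each control period).
- ctrl.get_image(name): name is "side" or "top"; returns a dict with "pixels" (400x640x3 uint8, blue, green, red), "depth" (400x640 float32, m along the optical axis (not along the pixel's ray), 0 where there is no reading), "intrinsics" (3x3 intrinsics, pixels), "k1" (the pictures are not rectified: a ray, as slopes to the right and down, at radius r is drawn at 1 + k1 r^2 times it, then the intrinsics apply), "R" (3x3) and "t" (3): a world point X has camera coordinates R X + t. Camera axes: x right, y down, z forward; pixel columns grow to the right and rows downward; lengths in m; the calibration is good to about 2 mm. A picture is of the moment at which its call begins.
- ctrl.close_job(): hands the job in, once; it reports no verdict.
The state is a dict: "time": time; "joint_positions": joint angles; "qd": joint speeds; "joint_torque": joint torques, N m; "position": TCP position; "tool_rot": TCP orientation; "ft_force": force on the tool from outside, world axes, zero at the start; "torque": the same for the moment, N m; "grip_width": opening from 0.0 (shut) to 1.0 (fully open).
Only numpy, scipy, OpenCV 4.12 (cv2) and the standard library are available. Lean on these libraries where they do the work, as an engineer would, in place of code of your own. Each camera call takes 0.05 s, during which the arm holds its last target.

TASK

Wake the plate shaker with its blue standby key first, because its platform homes itself on waking. Then stack every white microtest plate from the bench flat on its platform, wells up, with the orange cover plate on top of them all, tap the stack square into the corner made by the three rubber stop posts so that all edges are flush, and slide the clamp jaw up against it. Finally press the green start key; each key must be pressed until it gives, firmly but not hard, the red stop key must not be pressed, and leave the rack, beaker, jar and timer where they stand.

Things in the scene. Friction and masses are not known exactly. Their poses are not given: they have to be found in the camera images.
- shaker: The plate shaker, white box 280 mm (x) by 220 mm (y), placed and turned (up to 7 deg) anew each run. Origin: centre of its underside; x away from the key panel, y left. Its flat platform, 85 mm above the bench, spans x -61 to +141 mm, y -110 to +110 mm. The key panel slopes down in front of it (-x). Plates slide on the platform and on each other at 1 to 3 N.
- nest (a point): Where the squared stack belongs: centre of its footprint, on the platform's surface (shaker x +94, y -28, z 85 mm). Axes as the shaker's. A plate with its long side along y is home when its +x long edge touches both back posts and its -y short edge touches the side post; its centre is then right above this point.
- back_post_l (a point): Top of the left back stop post. Posts are fixed, upright, 10 mm thick, black rubber with a steel cap, 56 mm tall above the platform. This one's axis is at x +34, y +26 mm from the nest.
- back_post_r (a point): Top of the right back stop post, axis at x +34, y -26 mm from the nest.
- side_post (a point): Top of the side stop post, axis at x 0, y -47 mm from the nest. A plate pushed towards the back posts from before the nest must come in left of it, with its centre at y 0 or more, or its corner catches on this post.
- jaw (a joint): Travel of the sliding clamp jaw in m: 0 is fully open, towards the key panel; it grows as the jaw slides along the nest's +x towards the back posts (limit 0.105). Its rubber face stands 126 mm before the nest point at 0 and bears on a squared stack at 0.097. It slides at about 3 N and stays where it is left. It starts at 0 to 0.010.
- jaw_top (a point): Middle of the upper edge of the clamp jaw: an upright aluminium plate with a black rubber face, 10 mm thick along the nest's x, 140 mm wide along its y, rising 46 mm above the platform. It can be pushed from its -x side (the side of the key panel) or pinched from above. Point is 5 mm behind the rubber face, on the nest's y = 0 line, 46 mm above the platform.
- key_standby: Blue membrane key (standby, white ring sign), the left one of three in a row on the shaker's sloping front panel. See its top point.
- key_standby_top (a point): Centre of the upper face of the blue standby key, a pad 28 mm square standing 3 mm off the panel. The panel slopes down 12 degrees towards the robot; z of this point is square to the key, outward. The key gives only 1.5 mm, and counts as pressed at a finger force of 5 N held for 0.1 s; more than 35 N harms it. The keys lie 50 mm apart.
- key_stop: Red membrane key (stop, white square), the middle one of the three: must not be pressed.
- key_stop_top (a point): Centre of the upper face of the red stop key, of the same size and build as the standby key.
- key_start: Green membrane key (start, white triangle), the right one of the three. See its top point.
- key_start_top (a point): Centre of the upper face of the green start key, of the same size, build and force as the standby key.
- plate1_c (a point): A white microtest plate (grid of small amber wells on top; an absent plate reads None), 58 mm (its x) by 84 mm (its y) by 10 mm thick, flat top and underside, about 35 g. Point at its centre, half-way up; z is up out of the well side. It starts lying flat, wells up, on the bench to the left of the shaker.
- plate2_c (a point): Another such plate (or None), as plate1_c.
- plate3_c (a point): Another such plate (or None), as plate1_c.
- plate4_c (a point): Another such plate (or None), as plate1_c.
- cover_c (a point): Orange cover plate, always present, same outline as the plates: 58 mm (x) by 84 mm (y) by 10 mm, about 35 g, flat smooth underside; yellow field and low ribs on top. Point at its centre, half-way up. It starts flat on the bench among the plates.
- tube_rack: Bystander: green tube rack, 60 x 88 x 42 mm, loose on the bench among the plates (origin: centre of the underside). Leave it where it stands.
- beaker: Bystander: white plastic beaker, 64 mm wide, 60 mm tall, loose at the back, left of the shaker (origin: centre of the underside).
- reagent: Bystander: amber jar, 56 mm wide, 110 mm tall, loose at the back right of the shaker (origin: centre of the underside).
- timer: Bystander: grey bench timer, 60 x 75 x 20 mm, loose at the front right (origin: centre of the underside).
Mind the look-alikes: they are no part of the job. Leave any turquoise look-alike of the part that bears plate4_c alone.

How it is judged:
By the outcome, as a careful person would: the job done as asked, in the order asked, and still so for the second after the job is handed in, with the robot touching nothing.
Of plate1, plate2, plate3, plate4 only 2 to 4 are there at a start; the rules pass over those that are not, and their reading is None.
At some moment in a run one of plate1, plate2, plate3, plate4, cover may be knocked a few centimetres aside while the robot is not near it.
It also fails if it takes over 210 s, if anything falls off the work surface, if the arm or the gripper's body presses on something with over 40 N, if the wrist force passes 120 N, or if a joint passes its speed limit or range.

## Working session

There is one attempt and no reset: what is moved stays moved. The work goes in short steps, Python scripts to look and compute and a tool call to move; the robot and the scene stay as the last step left them, time stands still between calls to the robot, and variables do not carry over. Pictures are saved under pics/ and viewed, and the job is handed in when it is done.

Besides the shell and the picture viewer there is one more tool, called in YAML: its name, and indented under it one key for each argument. play_rows: Moves the arm, as the interface text tells. Its arguments: {"type":"object","properties":{"targets":{"type":"string"},"newtons":{"type":"number"}},"required":["targets"]}

```bash
mkdir -p pics; ls; python3 - <<'E'
from bench import ctrl
import cv2,numpy as np
s=ctrl.get_state(); print(s)
for n in("top","side"):
    im=ctrl.get_image(n); cv2.imwrite(f"pics/{n}0.png",im["pixels"]); print(n,im["intrinsics"],im["k1"],im["R"],im["t"])
E
```

```text
pics
{'time': 0.0, 'joint_positions': array([-1.24387701,  0.32183923, -0.07007963,  1.45170657,  0.02264288,
        1.37078656, -0.05688821]), 'qd': array([ 2.09526579e-03,  1.99510454e-04, -7.70314973e-04, -1.17579201e-04,
       -1.57722254e-05, -7.65408459e-04,  1.98013293e-03]), 'joint_torque': array([-1.10309054e-03, -4.91293752e+01, -4.04074648e-01, -3.12528706e+01,
       -6.37110136e-02,  4.33849054e-02,  1.86308657e-04]), 'position': array([0.20000862, 0.6182418 , 0.40363476]), 'tool_rot': array([-4.89276294e-01, -3.10309272e+00,  3.05698656e-03]), 'ft_force': array([-0.25469522, -0.5757097 , -0.14187385]), 'torque': array([-0.00061188, -0.03897125, -0.01075073]), 'grip_width': 0.997585501112385}
top [[483.23725349   0.         319.94335488]
 [  0.         483.23725349 191.53362554]
 [  0.           0.           1.        ]] 0.02539228914426411 [[-0.02697564 -0.99942485  0.02054977]
 [-0.98286756  0.02276799 -0.18290156]
 [ 0.18232849 -0.02513159 -0.98291644]] [-0.00542622  0.52398563  1.42679816]
side [[480.53277644   0.         316.31082091]
 [  0.         480.53277644 202.45198898]
 [  0.           0.           1.        ]] -0.11676941229263955 [[ 0.91733593 -0.39810827  0.00214246]
 [-0.24429025 -0.56713567 -0.78656176]
 [ 0.31435181  0.72101799 -0.61750789]] [-0.48952714  0.20943353  1.30639188]
```

View pics/top0.png

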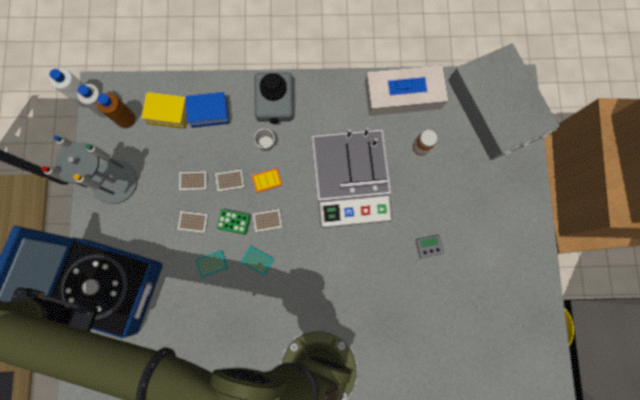

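View pics/side0.png

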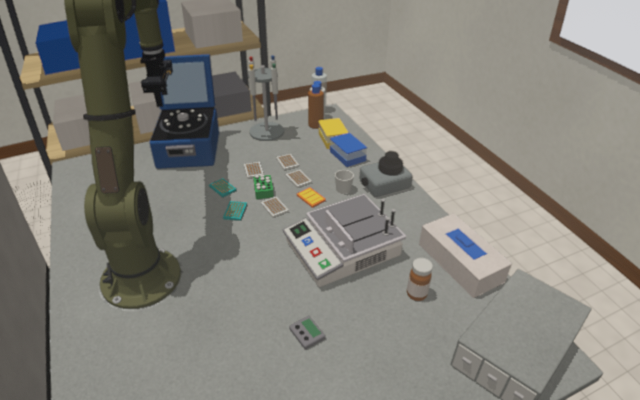

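```bash
cat > h.py <<'E'
from bench import ctrl
import cv2,numpy as np
from scipy.spatial.transform import Rotation as Ro
def proj(im,X):
    X=np.asarray(X,float).reshape(-1,3)
    rv,_=cv2.Rodrigues(im["R"]); 
    return cv2.projectPoints(X,rv,im["t"],im["intrinsics"],np.array([im["k1"],0,0,0.]))[0].reshape(-1,2)
def unproj(im,uv,z):
    uv=np.asarray(uv,float).reshape(-1,1,2)
    n=cv2.undistortPoints(uv,im["intrinsics"],np.array([im["k1"],0,0,0.]),None,None,None).reshape(-1,2) if False else cv2.undistortPointsIter(uv,im["intrinsics"],np.array([im["k1"],0,0,0.]),None,None,(3,50,1e-10)).reshape(-1,2)
    d=np.c_[n,np.ones(len(n))]@im["R"]; c=-im["R"].T@im["t"]
    return c+d*((z-c[2])/d[:,2])[:,None]
def ortho(im,z,x0,x1,y0,y1,s=0.001):
    """rows: x decreasing downward; cols: y decreasing rightwards. pixel(i,j)-> x=x1-i*s,y=y1-j*s"""
    xs=np.arange(x1,x0,-s); ys=np.arange(y1,y0,-s)
    X,Y=np.meshgrid(xs,ys,indexing='ij')
    p=proj(im,np.c_[X.ravel(),Y.ravel(),np.full(X.size,z)]).astype(np.float32).reshape(*X.shape,2)
    return cv2.remap(im["pixels"],p[...,0],p[...,1],cv2.INTER_CUBIC)
def cloud(im):
    v,u=np.mgrid[0:400,0:640]; uv=np.c_[u.ravel(),v.ravel()].astype(float).reshape(-1,1,2)
    n=cv2.undistortPointsIter(uv,im["intrinsics"],np.array([im["k1"],0,0,0.]),None,None,(3,50,1e-10)).reshape(-1,2)
    d=im["depth"].ravel()[:,None]
    P=(np.c_[n,np.ones(len(n))]*d-im["t"])@im["R"]; P[d[:,0]==0]=np.nan
    return P.reshape(400,640,3)
E
python3 - <<'E'
from h import *
im=ctrl.get_image("top"); np.save("pics/top.npy",im,allow_pickle=True)
im2=ctrl.get_image("side"); np.save("pics/side.npy",im2,allow_pickle=True)
print(np.round(unproj(im,[[192,180],[229,180],[192,221],[267,219],[266,180],[352,170],[211,263],[257,260]],0.01),3))
o=ortho(im,0.01,0.25,0.75,0.0,0.5,0.001); cv2.imwrite("pics/o1.png",o)
o=ortho(im2,0.01,0.25,0.75,0.0,0.5,0.001); cv2.imwrite("pics/o1s.png",o)
P=cloud(im); print(P[180,192],P[170,330],P[180,266],P[250,300])
c=cv2.resize(im["pixels"][120:240,300:400],None,fx=6,fy=5,interpolation=cv2.INTER_CUBIC);cv2.imwrite("pics/c1.png",c)
E
```

```text
[[ 0.577  0.379  0.01 ]
 [ 0.574  0.264  0.01 ]
 [ 0.448  0.376  0.01 ]
 [ 0.448  0.147  0.01 ]
 [ 0.572  0.149  0.01 ]
 [ 0.598 -0.123  0.01 ]
 [ 0.318  0.317  0.01 ]
 [ 0.323  0.178  0.01 ]]
[0.57598801 0.37839681 0.01332755] [ 0.58312961 -0.04984467  0.07975707] [0.57174032 0.14886329 0.00906515] [0.35085573 0.04657084 0.00079525]
```

View pics/o1.png

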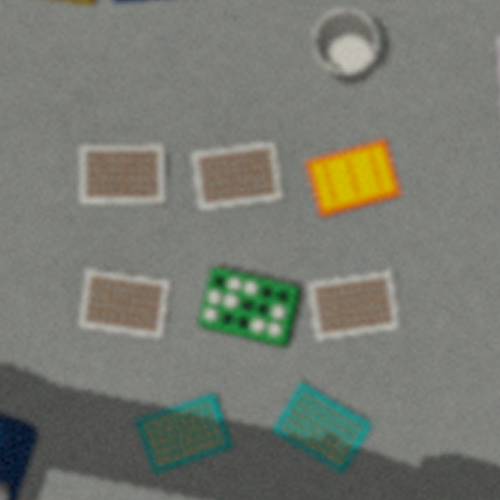

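View pics/o1s.png

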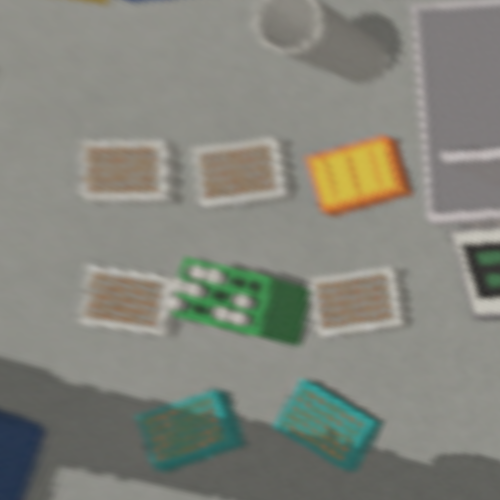

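View pics/c1.png

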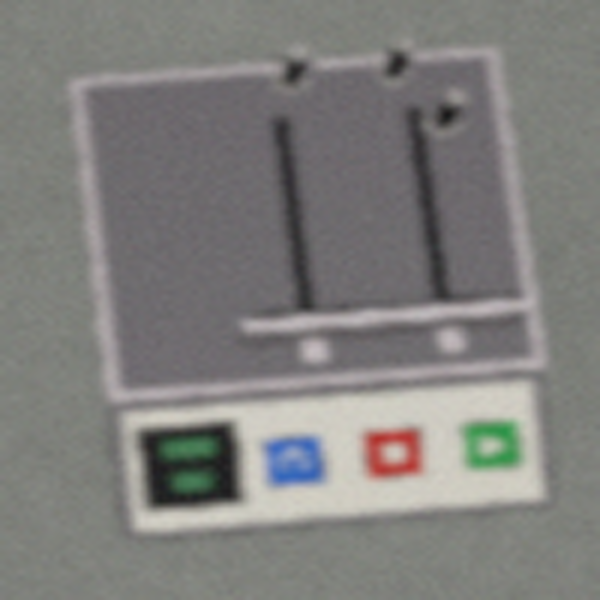

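```bash
cat > det.py <<'E'
from h import *
def plates(im,z=0.010,reg=(0.25,0.75,0.0,0.5),mode="white",s=0.0005,mn=3000):
    o=ortho(im,z,*reg,s); hsv=cv2.cvtColor(cv2.GaussianBlur(o,(5,5),0),cv2.COLOR_BGR2HSV)
    H,S,V=[hsv[...,i].astype(int) for i in range(3)]
    if mode=="white": m=((V>165)&(S<60))|((H<20)&(S>50)&(V>90)&(S<160))
    else: m=(H>5)&(H<35)&(S>165)&(V>150)
    m=cv2.morphologyEx(m.astype(np.uint8),cv2.MORPH_CLOSE,np.ones((15,15)))
    m=cv2.morphologyEx(m,cv2.MORPH_OPEN,np.ones((15,15)))
    out=[]
    for c in cv2.findContours(m,cv2.RETR_EXTERNAL,cv2.CHAIN_APPROX_NONE)[0]:
        if cv2.contourArea(c)<mn: continue
        (cx,cy),(w,h),a=cv2.minAreaRect(c)
        # moment-based centre + angle
        M=cv2.moments(c); mx,my=M['m10']/M['m00'],M['m01']/M['m00']
        yaw=0.5*np.arctan2(2*M['mu11'],M['mu20']-M['mu02']) # long axis angle from +col (=-y) to +row (=-x)
        # direction col=-y,row=-x : long axis vec=(-sin,-cos)->yaw of plate y axis relative to world y
        X=reg[1]-my*s; Y=reg[3]-mx*s
        out.append((X,Y,np.degrees(-yaw),max(w,h)*s*1000,min(w,h)*s*1000))
    return out
E
python3 - <<'E'
from det import *
for n in("top","side"):
    im=np.load(f"pics/{n}.npy",allow_pickle=True).item()
    for md in("white","o"):
        for r in plates(im,mode=md): print(n,md,np.round(r,4))
    P=cloud(im)
    o=ortho(im,0.085,0.4,0.8,-0.3,0.1); cv2.imwrite(f"pics/sh_{n}.png",cv2.resize(o,None,fx=1.5,fy=1.5))
    o=ortho(im,0.141,0.4,0.8,-0.3,0.1); cv2.imwrite(f"pics/shp_{n}.png",cv2.resize(o,None,fx=1.5,fy=1.5))
    hsv=cv2.cvtColor(im["pixels"],cv2.COLOR_BGR2HSV).astype(int)
    lo=unproj(im,[[0,0]],0.06)
    for nm,(a,b) in dict(blue=(100,125),green=(60,85),red=(170,185)).items():
        H,S,V=hsv[...,0],hsv[...,1],hsv[...,2]
        m=(H>=a)&(H<=b)&(S>100)&(V>60)
        if nm=="red": m|=(H<5)&(S>100)&(V>60)
        m&=(P[...,0]>0.4)&(P[...,0]<0.6)&(P[...,1]>-0.3)&(P[...,1]<-0.02)&(P[...,2]<.12)
        v,u=np.nonzero(m)
        if len(u): print(n,nm,len(u),u.mean().round(1),v.mean().round(1),np.nanmedian(P[m],0).round(4), unproj(im,[[u.mean(),v.mean()]],.06).round(4))
E
```

```text
top white [ 0.4439  0.1486  6.6586 81.8029 56.6946]
top white [  0.4443   0.3782 -10.2643  80.7728  56.4296]
top white [ 0.574   0.3806  3.3197 79.8677 55.1148]
top white [ 0.5738  0.2654 13.4759 75.926  56.4417]
top white [ 0.6967  0.1491 -8.4051 36.416  34.6482]
top o [ 0.5722  0.147  15.7899 81.8823 56.8215]
top blue 57 348.6 211.9 [ 0.4561 -0.1032  0.0646] [[ 0.4573 -0.1028  0.06  ]]
top green 66 358.9 209.7 [ 0.4657 -0.1936  0.0664] [[ 0.4631 -0.134   0.06  ]]
top red 59 365.1 210.1 [ 0.4613 -0.1514  0.0638] [[ 0.4616 -0.1526  0.06  ]]
side white [ 0.4507  0.3693  5.9998 92.1531 59.2394]
side white [ 0.4487  0.1438 12.3932 84.3578 59.5384]
side white [ 0.5796  0.3743  4.5071 83.3826 58.0881]
side white [ 0.5789  0.2599  5.56   84.7942 59.216 ]
side o [ 0.5744  0.1414 14.8203 83.0987 56.8599]
side blue 40 306.7 241.0 [ 0.4563 -0.105   0.0627] [[ 0.46   -0.1021  0.06  ]]
side green 25 324.4 264.4 [ 0.4631 -0.2082  0.0624] [[ 0.468  -0.2044  0.06  ]]
side red 50 315.3 251.9 [ 0.4627 -0.1553  0.063 ] [[ 0.4647 -0.1514  0.06  ]]
```

View pics/sh_top.png

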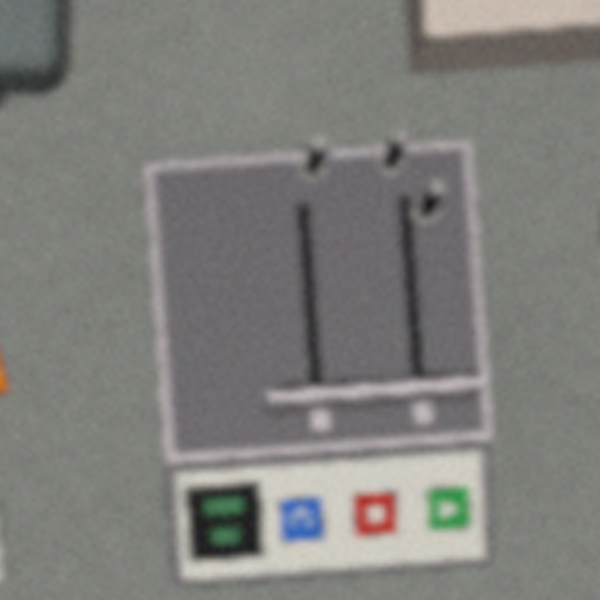

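View pics/sh_side.png

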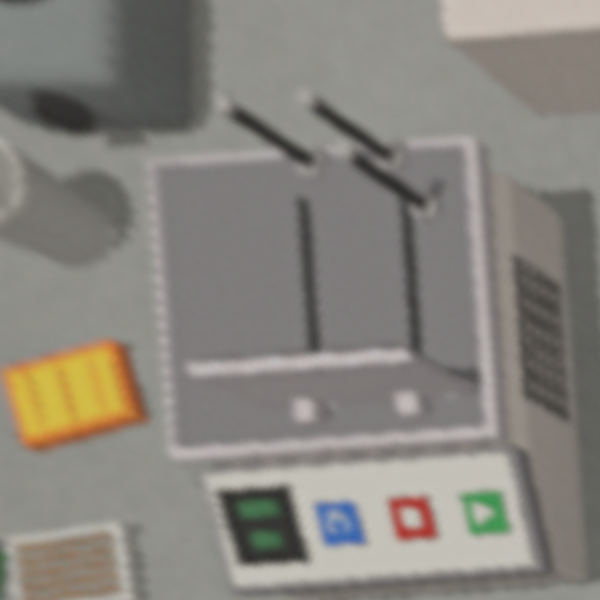

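```bash
cat > go.py <<'E'
from h import *
def Rg(psi):
    p=np.radians(psi); y=np.array([np.cos(p),np.sin(p),0]); z=np.array([0,0,-1.]); return np.c_[np.cross(y,z),y,z]
def show(tip=None,psi=None,L=0.182,pts=None):
    s=ctrl.get_state(); R=Ro.from_rotvec(s["tool_rot"]).as_matrix()
    print("t",round(s["time"],2),"tcp",s["position"].round(4),"tip",(s["position"]+R[:,2]*.182).round(4),"psi",round(np.degrees(np.arctan2(R[1,1],R[0,1])),2),"tilt z",R[:2,2].round(4),"F",s["ft_force"].round(2),"g",round(s["grip_width"],3),"j7",s["joint_positions"].round(2))
    if psi is not None:
        print(" turn(tool)",Ro.from_matrix(R.T@Rg(psi)).as_rotvec().round(4))
    for q in ([tip] if pts is None else pts):
        if q is None: continue
        d=np.asarray(q)-(s["position"]+R[:,2]*L)
        print(" shift(cm,tool)",(R.T@d*100).round(2)); 
        if psi is not None: print("   shift after turn",(Rg(psi).T@(np.asarray(q)-s["position"]-Rg(psi)[:,2]*L)*100).round(2))
E
python3 - <<'E'
from go import *
show((.452,-.1045,.085),94)
show((.49,.2,.2),94)
a=np.load("pics/top.npy",allow_pickle=True).item();b=np.load("pics/side.npy",allow_pickle=True).item()
def tri(ua,ub):
    A=[];B=[]
    for im,u in((a,ua),(b,ub)):
        p=unproj(im,[u],0.0)[0]; c=-im["R"].T@im["t"]; d=(p-c)/np.linalg.norm(p-c); M=np.eye(3)-np.outer(d,d); A.append(M);B.append(M@c)
    return np.linalg.solve(sum(A),sum(B))
print("blue",tri((348.6,211.9),(306.7,241.0)),"red",tri((365.1,210.1),(315.3,251.9)))
E
```

```text
t 0.2 tcp [0.2    0.6183 0.4041] tip [0.2    0.6181 0.2221] psi 72.08 tilt z [-0.0003 -0.0012] F [-0.55 -0.28 -0.35] g 0.997 j7 [-1.24  0.32 -0.07  1.45  0.02  1.37 -0.06]
 turn(tool) [-1.200e-03 -1.000e-04 -3.826e-01]
 shift(cm,tool) [-46.22 -60.98  13.78]
   shift after turn [-20.09 -73.86  13.71]
t 0.2 tcp [0.2    0.6183 0.4041] tip [0.2    0.6181 0.2221] psi 72.08 tilt z [-0.0003 -0.0012] F [-0.55 -0.28 -0.35] g 0.997 j7 [-1.24  0.32 -0.07  1.45  0.02  1.37 -0.06]
 turn(tool) [-1.200e-03 -1.000e-04 -3.826e-01]
 shift(cm,tool) [-40.46 -30.86   2.25]
   shift after turn [-26.01 -43.75   2.21]
blue [ 0.45828428 -0.10298821  0.06122396] red [ 0.46265847 -0.15290112  0.06166235]
```

play_rows:
  targets: "0 0 0 0 0 -0.13 -1;0 0 0 0 0 -0.13 -1;0 0 0 0 0 -0.123 -1;-2.9 -4.8 0.2 0 0 0 -1;-2.9 -4.8 0.2 0 0 0 -1;-2.9 -4.8 0.2 0 0 0 -1;-2.9 -4.8 0.2 0 0 0 -1;-2.9 -4.8 0.2 0 0 0 -1;-2.9 -4.8 0.2 0 0 0 -1;-2.9 -4.8 0.2 0 0 0 -1;-2.9 -4.8 0.2 0 0 0 -1;-2.9 -4.8 0.2 0 0 0 -1"

```text
time: 1.7
position: [0.5018, 0.2016, 0.383]
tool_rot: [0.148, -3.136, 0.001]
ft_force: [0.6, 0.7, -0.9]
grip_width: 0.005
```

```bash
python3 -c "
from go import *
show((.453,-.1035,.10),94)"
```

```text
t 1.7 tcp [0.5018 0.2016 0.383 ] tip [0.5014 0.2015 0.201 ] psi 95.42 tilt z [-0.002  -0.0007] F [ 0.63  0.69 -0.92] g 0.005 j7 [-0.65  0.1   0.24  1.76 -0.02  1.28  1.26]
 turn(tool) [-0.0006 -0.0021  0.0248]
 shift(cm,tool) [  7.68 -29.9   10.13]
   shift after turn [  7.  -30.1  10.1]
```

play_rows:
  targets: "0 0 0 0 0 0.025 -1;1.2 -5 0.5 0 0 0 -1;1.2 -5 0.5 0 0 0 -1;1.2 -5 1.5 0 0 0 -1;1.2 -5 1.5 0 0 0 -1;1.1 -5 2 0 0 0 -1;1.1 -5 2 0 0 0 -1;0 0 2 0 0 0 -1;0 0 0 0 0 0 -1"

```text
time: 2.82
position: [0.4504, -0.1095, 0.281]
tool_rot: [-0.103, 3.138, 0.003]
ft_force: [-0.1, -0.3, -0.4]
grip_width: 0.005
```

```bash
python3 -c "
from go import *
show((.453,-.1035,.068),94)
for n in('top','side'):
    im=ctrl.get_image(n); u,v=proj(im,[[.457,-.1035,.062]])[0].astype(int); c=im['pixels'][v-40:v+40,u-50:u+50]; cv2.imwrite(f'pics/k_{n}.png',cv2.resize(c,None,fx=6,fy=6,interpolation=cv2.INTER_CUBIC))
"; cd pics; python3 -c "
import cv2,numpy as np
cv2.imwrite('k.png',cv2.resize(np.hstack([cv2.imread('k_top.png'),cv2.imread('k_side.png')]),None,fx=.66,fy=.66))"
```

```text
t 2.83 tcp [ 0.4504 -0.1095  0.281 ] tip [ 0.4508 -0.1091  0.099 ] psi 93.77 tilt z [0.0023 0.002 ] F [-0.12 -0.32 -0.41] g 0.005 j7 [-0.35  0.02  0.54  2.07 -0.01  1.06  1.83]
 turn(tool) [ 0.0019  0.0024 -0.004 ]
 shift(cm,tool) [-0.25  0.54  3.1 ]
   shift after turn [-0.3   0.58  3.1 ]
```

View pics/k.png

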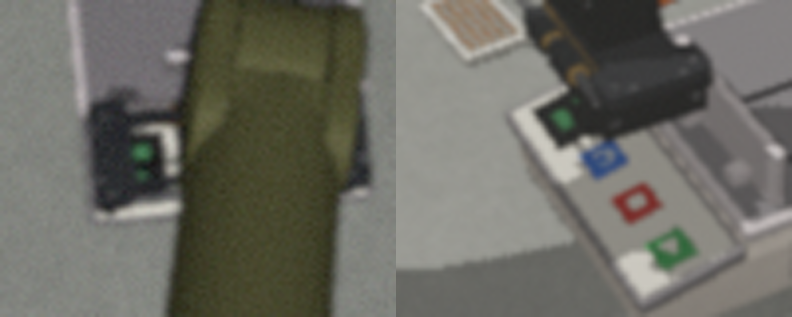

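play_rows:
  targets: "-0.25 0.54 1 0 0 0 -1;0 0 1 0 0 0 -1;0 0 0.6 0 0 0 -1;0 0 0.2 0 0 0 -1;0 0 0.2 0 0 0 -1"

```text
time: 3.55
position: [0.4553, -0.1012, 0.2522]
tool_rot: [-0.112, 3.131, 0.002]
ft_force: [-0.5, -0.7, 0.1]
grip_width: 0.006
```

```bash
python3 -c "
from go import *
show((.453,-.1035,.062),94)"
```

```text
t 3.55 tcp [ 0.4553 -0.1012  0.2522] tip [ 0.4568 -0.1008  0.0703] psi 94.11 tilt z [0.0084 0.0018] F [-0.45 -0.7   0.14] g 0.006 j7 [-0.35  0.06  0.53  2.09 -0.04  0.99  1.85]
 turn(tool) [0.0012 0.0085 0.0019]
 shift(cm,tool) [ 0.41 -0.24  0.82]
   shift after turn [ 0.24 -0.22  0.82]
```

play_rows:
  targets: "0.25 -0.2 0.2 0 0.008 0 -1;0.1 0 0.25 0 0 0 -1;0 0 0.2 0 0 0 -1"

```text
time: 3.92
position: [0.452, -0.1038, 0.2458]
tool_rot: [-0.112, 3.139, 0.002]
ft_force: [-0.9, 0.9, 3.6]
grip_width: 0.004
```

```bash
python3 -c "
from go import *
show((.453,-.1035,.062),94)"
```

```text
t 3.92 tcp [ 0.452  -0.1038  0.2458] tip [ 0.4521 -0.1036  0.0638] psi 94.08 tilt z [0.0008 0.0014] F [-0.92  0.94  3.58] g 0.004 j7 [-0.35  0.07  0.53  2.1  -0.04  0.98  1.85]
 turn(tool) [0.0014 0.0009 0.0013]
 shift(cm,tool) [-0.09 -0.    0.18]
   shift after turn [-0.11  0.02  0.18]
```

Contact at 63.8 mm with 3.6 N; press a little more and hold.

play_rows:
  targets: "0 0 0.1 0 0 0 -1;0 0 0.1 0 0 0 -1"

```text
time: 4.18
position: [0.4522, -0.1039, 0.2449]
tool_rot: [-0.112, 3.139, 0.003]
ft_force: [-4.1, 0.9, 10.7]
grip_width: 0.006
```

```bash
python3 -c "
from go import *
show((.453,-.1035,.062),94)"
```

```text
t 4.17 tcp [ 0.4522 -0.1039  0.2449] tip [ 0.4524 -0.1035  0.0629] psi 94.07 tilt z [0.0009 0.0022] F [-4.09  0.86 10.74] g 0.006 j7 [-0.35  0.07  0.53  2.1  -0.05  0.98  1.86]
 turn(tool) [0.0021 0.0011 0.0012]
 shift(cm,tool) [-0.06 -0.    0.09]
   shift after turn [-0.08  0.04  0.09]
```

play_rows:
  targets: "0 0 0.09 0 0 0 -1;0 0 0.09 0 0 0 -1"

```text
time: 4.42
position: [0.4523, -0.1041, 0.245]
tool_rot: [-0.111, 3.139, 0.005]
ft_force: [-4.5, 0.8, 10.3]
grip_width: 0.004
```

```bash
python3 - <<'E'
from go import *
show()
im=ctrl.get_image("side"); cv2.imwrite("pics/w1.png",cv2.resize(im["pixels"][150:310,220:440],None,fx=3.5,fy=3.5,interpolation=cv2.INTER_CUBIC))
E
```

```text
t 4.42 tcp [ 0.4523 -0.1041  0.245 ] tip [ 0.4524 -0.1035  0.063 ] psi 94.07 tilt z [0.0002 0.0033] F [-4.5   0.79 10.3 ] g 0.004 j7 [-0.34  0.07  0.54  2.1  -0.05  0.98  1.86]
```

View pics/w1.png

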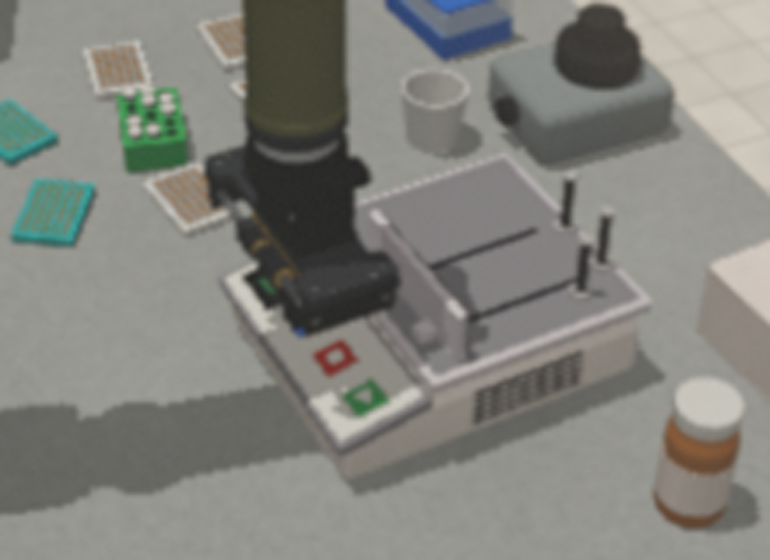

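play_rows:
  targets: "0 0 -2 0 0 0 -1;0 0 -5 0 0 0 -1;0 0 -5 0 0 0 -1;0 4 -1 0 0 0.17 1;0 4 0 0 0 0.17 1;0 4 0 0 0 0.17 1;0 4 0 0 0 0.17 1;0 0 0 0 0 0.17 1;0 0 0 0 0 0.17 1;0 0 0 0 0 0.17 1;0 0 0 0 0 0.17 1"

```text
time: 5.85
position: [0.483, 0.0544, 0.3789]
tool_rot: [-1.943, -2.468, -0.007]
ft_force: [-0.2, -0.3, 0.7]
grip_width: 0.833
```

```bash
cat > det.py <<'E'
from h import *
def plates(im,z=0.010,reg=(0.25,0.75,0.0,0.5),mode="white",s=0.0005,mn=3000):
    o=ortho(im,z,*reg,s); hsv=cv2.cvtColor(cv2.GaussianBlur(o,(5,5),0),cv2.COLOR_BGR2HSV)
    H,S,V=[hsv[...,i].astype(int) for i in range(3)]
    if mode=="white": m=((V>165)&(S<60))|((H<20)&(S>50)&(V>90)&(S<160))
    else: m=(H>5)&(H<35)&(S>165)&(V>150)
    m=cv2.morphologyEx(m.astype(np.uint8),cv2.MORPH_CLOSE,np.ones((15,15)))
    m=cv2.morphologyEx(m,cv2.MORPH_OPEN,np.ones((41,41)))
    out=[]
    for c in cv2.findContours(m,cv2.RETR_EXTERNAL,cv2.CHAIN_APPROX_NONE)[0]:
        if cv2.contourArea(c)<mn: continue
        r=cv2.minAreaRect(c); b=cv2.boxPoints(r)
        W=np.c_[reg[1]-b[:,1]*s, reg[3]-b[:,0]*s]
        e=[W[1]-W[0],W[2]-W[1]]; l=max(e,key=np.linalg.norm); 
        if l[1]<0: l=-l
        C=W.mean(0)
        out.append((C[0],C[1],np.degrees(np.arctan2(-l[0],l[1])),max(r[1])*s*1000,min(r[1])*s*1000))
    return out
E
python3 - <<'E'
from go import *
from det import *
show()
for n in("top","side"):
    im=ctrl.get_image(n); cv2.imwrite(f"pics/{n}1.png",im["pixels"]); np.save(f"pics/{n}1.npy",im,allow_pickle=True)
    for md in("white","o"):
        for r in plates(im,mode=md): print(n,md,np.round(r,4))
E
```

```text
t 5.85 tcp [0.483  0.0544 0.3789] tip [0.4834 0.0551 0.1969] psi 13.56 tilt z [0.0022 0.0036] F [-0.16 -0.31  0.65] g 0.833 j7 [-0.47 -0.02  0.3   1.89  0.    1.27  0.07]
top white [ 0.4438  0.1533  8.0171 71.5683 58.1026]
top white [ 0.446   0.3768 -7.7218 82.7596 57.6252]
top white [ 0.5753  0.379   0.     81.     55.5   ]
top white [ 0.5745  0.2643  7.7336 82.5509 57.6804]
top white [ 0.6973  0.1493  0.     31.5    28.5   ]
top o [  0.567    0.1658 -76.5514  56.3567  43.322 ]
side white [ 0.4492  0.1451  6.009  84.3759 60.5602]
side white [ 0.4493  0.3674 -8.1301 84.57   60.1748]
side white [ 0.5838  0.3672  0.     63.5    50.5   ]
side white [ 0.5786  0.2582  6.3402 77.9647 59.1913]
side o [ 0.5744  0.1415 14.7968 83.2575 57.1346]
```

View pics/top1.png

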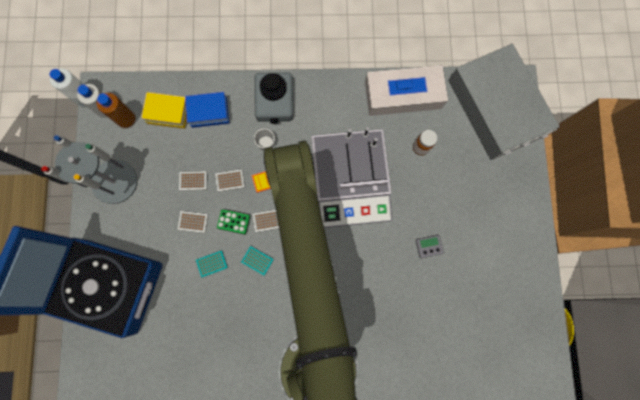

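View pics/side1.png

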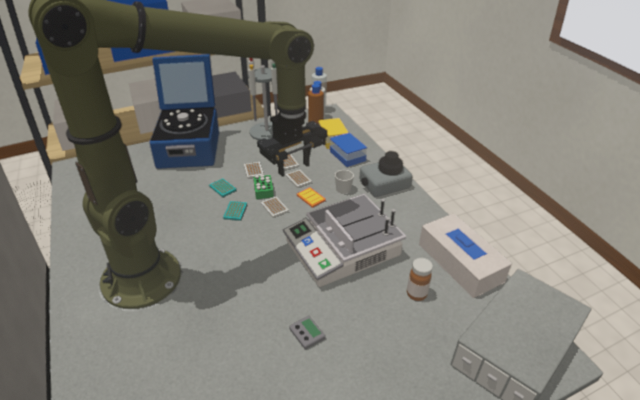

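```bash
python3 - <<'E'
from h import *
a=np.load("pics/top1.npy",allow_pickle=True).item();b=np.load("pics/side1.npy",allow_pickle=True).item()
a0=np.load("pics/top.npy",allow_pickle=True).item()
def crop(im,u0,u1,v0,v1,f): return cv2.resize(im["pixels"][v0:v1,u0:u1],None,fx=f,fy=f,interpolation=cv2.INTER_CUBIC)
cv2.imwrite("pics/ct.png",crop(a,305,400,122,200,8))
cv2.imwrite("pics/cs.png",crop(b,300,410,190,270,7))
cv2.imwrite("pics/ct0.png",crop(a0,305,400,122,200,8))
E
```

```text
(no output)
```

View pics/ct.png

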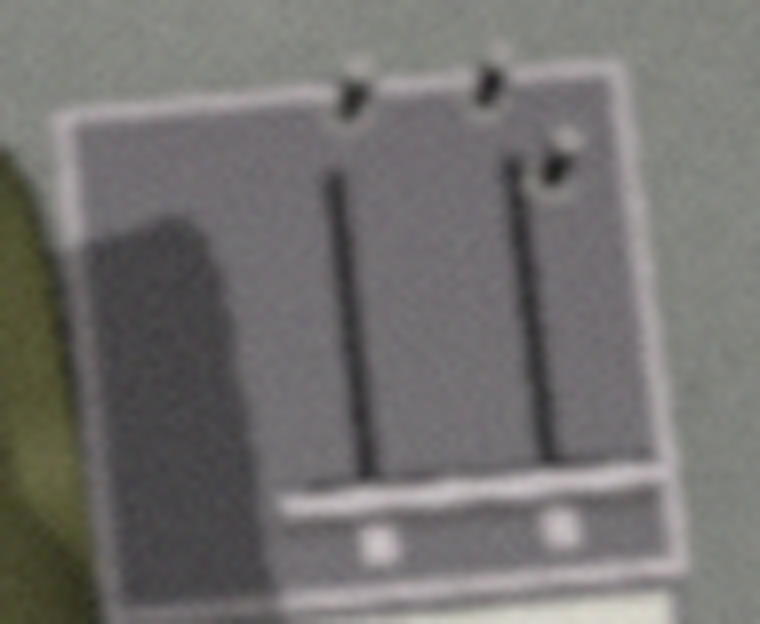

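View pics/cs.png

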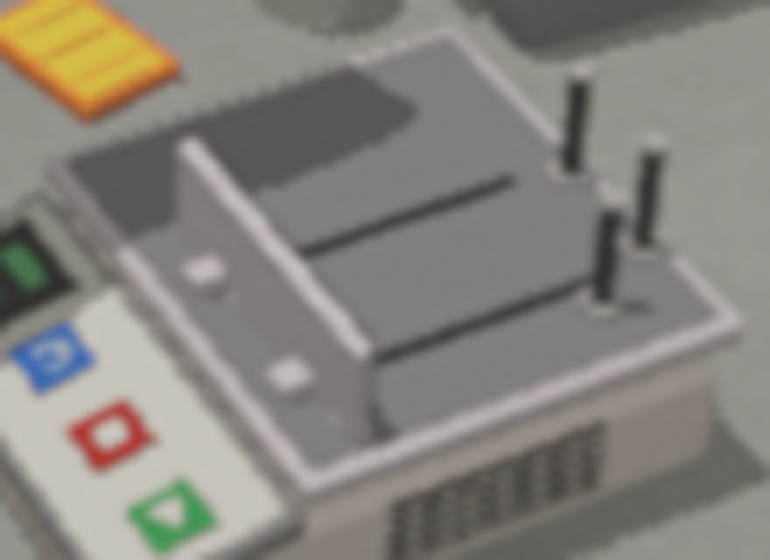

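View pics/ct0.png

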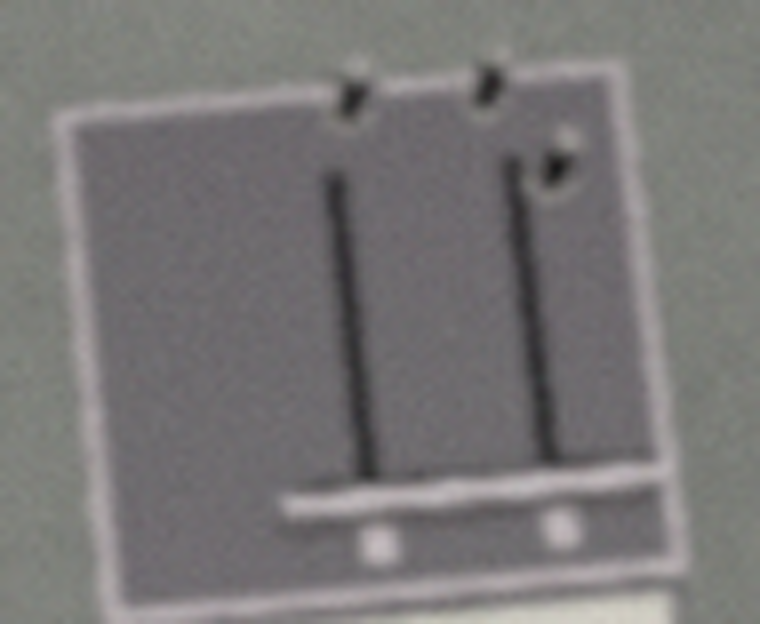

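```bash
cat > shfit.py <<'E'
from h import *
from scipy.optimize import least_squares
N=np.array([.094,-.028,.085])
F={"bl":N+[.034,.026,.056],"br":N+[.034,-.026,.056],"sp":N+[0,-.047,.056],"blb":N+[.034,.026,0],"brb":N+[.034,-.026,0],"spb":N+[0,-.047,0],
"c1":[.141,.11,.085],"c2":[.141,-.11,.085],"c3":[-.061,-.11,.085],"c4":[-.061,.11,.085]}
T={"bl":(360,65),"br":(502,50),"sp":(570,138),"blb":(345,112),"brb":(487,97),"spb":(548,185),"c1":(52,108),"c2":(625,60),"c3":(690,568),"c4":(108,615)}
S={"bl":(582,70),"br":(655,143),"sp":(614,197),"blb":(570,170),"brb":(643,243),"spb":(602,300),"c1":(450,28),"c2":(742,318),"c3":(312,487)}
def px(d,f,u0,v0): return {k:np.array([(x+.5)/f-.5+u0,(y+.5)/f-.5+v0]) for k,(x,y) in d.items()}
a=np.load("pics/top1.npy",allow_pickle=True).item();b=np.load("pics/side1.npy",allow_pickle=True).item()
obs=[(a,px(T,8,305,122)),(b,px(S,7,300,190))]
def W(p,q):
    c,s=np.cos(p[2]),np.sin(p[2]); q=np.asarray(q); return np.array([p[0]+c*q[0]-s*q[1],p[1]+s*q[0]+c*q[1],q[2]+ (p[3] if len(p)>3 else 0)])
def res(p,ob): return np.concatenate([np.concatenate([proj(im,W(p,F[k]))[0]-v for k,v in o.items()]) for im,o in ob])
if __name__=="__main__":
    for ob in ([obs[0]],[obs[1]],obs):
        r=least_squares(res,[.56,-.116,.07],args=(ob,),loss="soft_l1")
        p=r.x; print(p[:2].round(4),np.degrees(p[2]).round(2),"rms",np.sqrt((res(p,ob)**2).mean()).round(2),"nest",W(p,N).round(4))
        print(res(p,ob).reshape(-1,2).round(1).tolist())
E
python3 shfit.py
```

```text
[ 0.5607 -0.1152] 4.05 rms 0.47 nest [ 0.6565 -0.1365  0.085 ]
[[0.1, 0.1], [-0.1, 0.4], [-0.1, -0.1], [0.5, -0.1], [-0.3, 0.2], [0.2, -0.7], [0.0, -0.5], [0.1, -0.8], [0.2, 0.4], [-0.5, 1.4]]
[ 0.5635 -0.116 ] 4.61 rms 0.45 nest [ 0.6594 -0.1364  0.085 ]
[[-0.2, -0.4], [0.0, -0.6], [0.1, -0.3], [-0.1, 0.6], [-0.3, 0.5], [-0.1, 0.5], [0.1, -0.9], [1.1, -0.0], [-0.3, 0.3]]
[ 0.5621 -0.1158] 4.26 rms 0.57 nest [ 0.6579 -0.1367  0.085 ]
[[0.1, -0.4], [-0.1, -0.1], [-0.1, -0.7], [0.5, -0.6], [-0.3, -0.3], [0.2, -1.2], [0.1, -0.8], [0.1, -1.4], [0.4, -0.2], [-0.3, 1.0], [-0.5, -0.2], [-0.4, -0.3], [-0.4, -0.1], [-0.4, 0.8], [-0.7, 0.7], [-0.6, 0.7], [-0.0, -0.7], [0.6, 0.3], [-1.1, 0.4]]
```

```bash
python3 - <<'E'
from go import *
show((.4463,.147,.05),6.5)
E
```

```text
t 5.95 tcp [0.4831 0.0544 0.379 ] tip [0.4835 0.055  0.197 ] psi 13.86 tilt z [0.0023 0.0036] F [-0.2  -0.08  0.31] g 0.926 j7 [-0.47 -0.02  0.3   1.89  0.    1.27  0.07]
 turn(tool) [ 0.0029 -0.0032  0.1285]
 shift(cm,tool) [ 9.78 -1.45 14.72]
   shift after turn [ 9.62 -2.6  14.7 ]
```

play_rows:
  targets: "0 0 0 0.003 -0.003 0.128 1;2.4 -0.65 3.6 0 0 0 1;2.4 -0.65 3.6 0 0 0 1;2.4 -0.65 3.6 0 0 0 1;2.4 -0.65 3.6 0 0 0 1;0 0 0 0 0 0 1"

```text
time: 6.7
position: [0.4458, 0.1481, 0.2318]
tool_rot: [2.07, 2.36, 0.004]
ft_force: [-0.2, -0.9, 0.8]
grip_width: 1.0
```

```bash
python3 - <<'E'
from go import *
show((.4463,.147,.002),6.5)
im=ctrl.get_image("side"); cv2.imwrite("pics/g1.png",cv2.resize(im["pixels"][110:240,220:380],None,fx=4.5,fy=4.5,interpolation=cv2.INTER_CUBIC))
E
```

```text
t 6.7 tcp [0.4458 0.1481 0.2318] tip [0.4465 0.1482 0.0498] psi 7.48 tilt z [0.0036 0.0003] F [-0.17 -0.9   0.78] g 1.0 j7 [-0.57  0.1   0.2   2.09 -0.02  0.95 -0.23]
 turn(tool) [0.0036 0.0002 0.0172]
 shift(cm,tool) [-0.11 -0.05  4.78]
   shift after turn [-0.12  0.03  4.78]
```

View pics/g1.png

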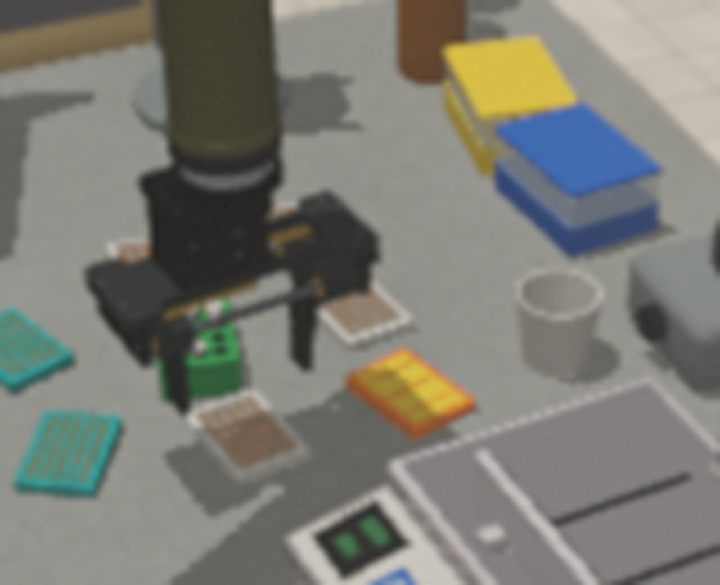

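play_rows:
  targets: "-0.1 0 2 0.0035 0 0.015 1;0 0 1.5 0 0 0 1;0 0 0.7 0 0 0 1;0 0 0.3 0 0 0 1;0 0 0 0 0 0 1"

```text
time: 7.38
position: [0.4525, 0.1441, 0.1926]
tool_rot: [2.087, 2.338, 0.019]
ft_force: [-0.1, 0.6, -0.1]
grip_width: 0.995
```

```bash
python3 - <<'E'
from go import *
show((.4463,.147,.002),6.5)
E
```

```text
t 7.38 tcp [0.4525 0.1441 0.1926] tip [0.455  0.1447 0.0106] psi 6.49 tilt z [0.014  0.0036] F [-0.09  0.57 -0.12] g 0.995 j7 [-0.56  0.17  0.2   2.11 -0.04  0.85 -0.21]
 turn(tool) [ 0.0143 -0.002  -0.0002]
 shift(cm,tool) [ 0.33 -0.86  0.85]
   shift after turn [ 0.36 -0.58  0.86]
```

play_rows:
  targets: "0.35 -0.7 0.2 0.014 -0.002 0 1;0 -0.1 0.3 0 0 0 1;0 0 0.25 0 0 0 1"

```text
time: 7.75
position: [0.4439, 0.1471, 0.1856]
tool_rot: [2.091, 2.344, 0.002]
ft_force: [0.5, -0.9, -0.1]
grip_width: 0.999
```

```bash
python3 - <<'E'
from go import *
show((.4463,.147,.002),6.5)
E
```

```text
t 7.75 tcp [0.4439 0.1471 0.1856] tip [0.4441 0.1473 0.0036] psi 6.52 tilt z [0.001  0.0007] F [ 0.51 -0.9  -0.1 ] g 0.999 j7 [-0.56  0.17  0.2   2.12 -0.05  0.85 -0.22]
 turn(tool) [ 0.001  -0.0006  0.0004]
 shift(cm,tool) [-0.05  0.22  0.16]
   shift after turn [-0.04  0.24  0.16]
```

play_rows:
  targets: "0 0.2 0.15 0 0 0 1;0 0 0 0 0 0 -1;0 0 0 0 0 0 -1;0 0 0 0 0 0 -1;0 0 0 0 0 0 -1;0 0 0 0 0 0 -1"
  newtons: 15

```text
time: 8.5
position: [0.4461, 0.1474, 0.1838]
tool_rot: [2.091, 2.344, 0.002]
ft_force: [-0.6, 0.5, -1.2]
grip_width: 0.666
```

```bash
python3 - <<'E'
from go import *
show((.6536,-.1319,.2),4.2)
E
```

```text
t 8.5 tcp [0.4461 0.1474 0.1838] tip [0.4463 0.1475 0.0018] psi 6.52 tilt z [0.001  0.0006] F [-0.61  0.54 -1.2 ] g 0.666 j7 [-0.56  0.18  0.2   2.12 -0.05  0.85 -0.22]
 turn(tool) [ 0.001  -0.0005  0.0406]
 shift(cm,tool) [-30.1   17.44 -19.81]
   shift after turn [-29.37  18.65 -19.82]
```

play_rows:
  targets: "0 0 -3 0 0 0 -1;0 0 -5 0 0 0 -1;0 0 -5 0 0 0.04 -1;0 0 -4 0 0 0 -1;-4.8 3.1 0 0 0 0 -1;-4.8 3.1 0 0 0 0 -1;-4.8 3.1 0 0 0 0 -1;-4.8 3.1 0 0 0 0 -1;-4.8 3.1 0 0 0 0 -1;-4.8 3.1 0 0 0 0 -1;0 0 0 0 0 0 -1"

```text
time: 9.88
position: [0.6586, -0.1319, 0.3586]
tool_rot: [2.129, 2.307, 0.001]
ft_force: [0.5, -0.4, -0.1]
grip_width: 0.665
```

```bash
python3 - <<'E'
from go import *
show((.6536,-.1319,.088),4.2)
for n in("top","side"):
    im=ctrl.get_image(n); cv2.imwrite(f"pics/p1{n}.png",im["pixels"])
cv2.imwrite("pics/p1c.png",cv2.resize(im["pixels"][150:300,250:450],None,fx=4,fy=4,interpolation=cv2.INTER_CUBIC))
E
```

```text
t 9.88 tcp [ 0.6586 -0.1319  0.3586] tip [ 0.6589 -0.1321  0.1766] psi 4.6 tilt z [ 0.0018 -0.0009] F [ 0.51 -0.44 -0.07] g 0.665 j7 [-0.19  0.41  0.46  1.47 -0.19  1.3   0.37]
 turn(tool) [0.0017 0.001  0.0069]
 shift(cm,tool) [ 0.07 -0.55  8.86]
   shift after turn [ 0.04 -0.5   8.86]
```

View pics/p1c.png

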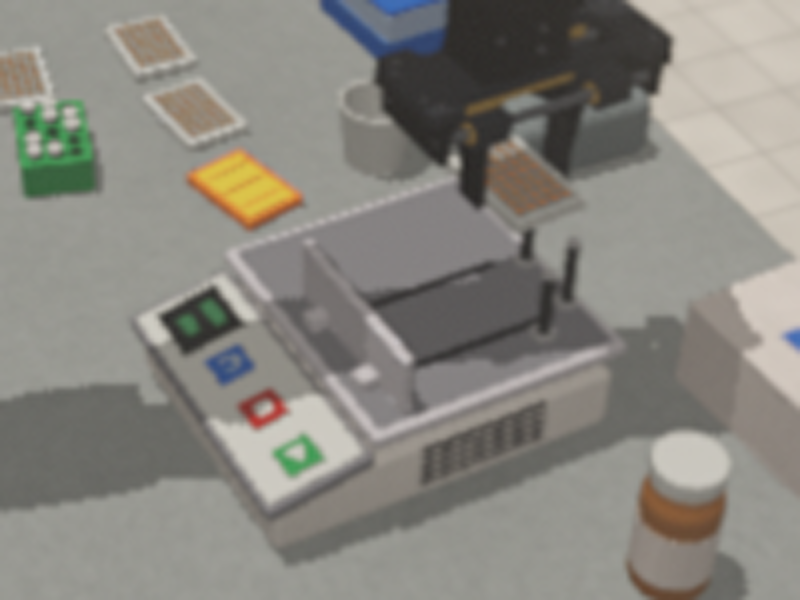

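play_rows:
  targets: "0.1 -0.65 1 0.0015 0.001 0.007 -1;0.1 0 1.5 0 0 0 -1;0 0 1.5 0 0 0 -1;0 0 0.5 0 0 0 -1;0 0 0 0 0 0 -1"

```text
time: 10.6
position: [0.6496, -0.1212, 0.3214]
tool_rot: [-2.125, -2.314, -0.019]
ft_force: [-1.3, 0.4, -0.5]
grip_width: 0.664
```

```bash
python3 - <<'E'
from go import *
show((.6526,-.1309,.088),4.2)
for n in("top","side"):
    im=ctrl.get_image(n); u,v=proj(im,[[.65,-.13,.1]])[0].astype(int); cv2.imwrite(f"pics/p2{n}.png",cv2.resize(im["pixels"][v-40:v+40,u-50:u+50],None,fx=7,fy=7,interpolation=cv2.INTER_CUBIC))
E
```

```text
t 10.6 tcp [ 0.6496 -0.1212  0.3214] tip [ 0.6511 -0.1195  0.1394] psi 4.88 tilt z [0.008 0.009] F [-1.3   0.38 -0.48] g 0.664 j7 [-0.2   0.41  0.45  1.55 -0.2   1.22  0.37]
 turn(tool) [ 0.0087 -0.0083  0.0119]
 shift(cm,tool) [-1.19  0.01  5.13]
   shift after turn [-0.99  0.23  5.14]
```

View pics/p2side.png

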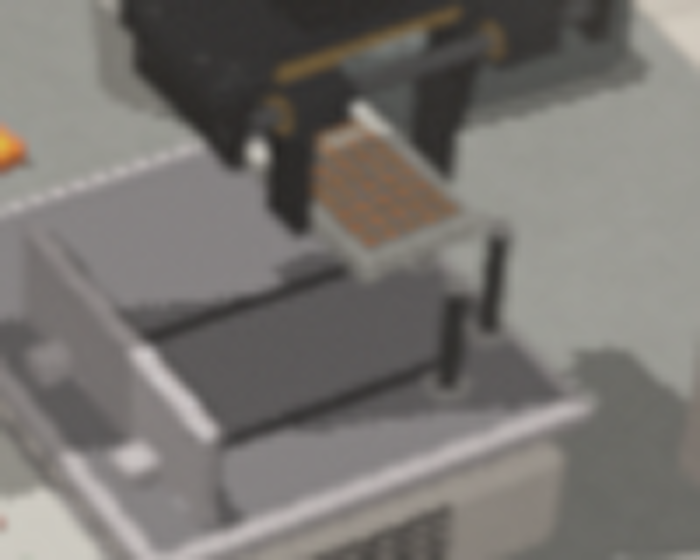

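View pics/p2top.png

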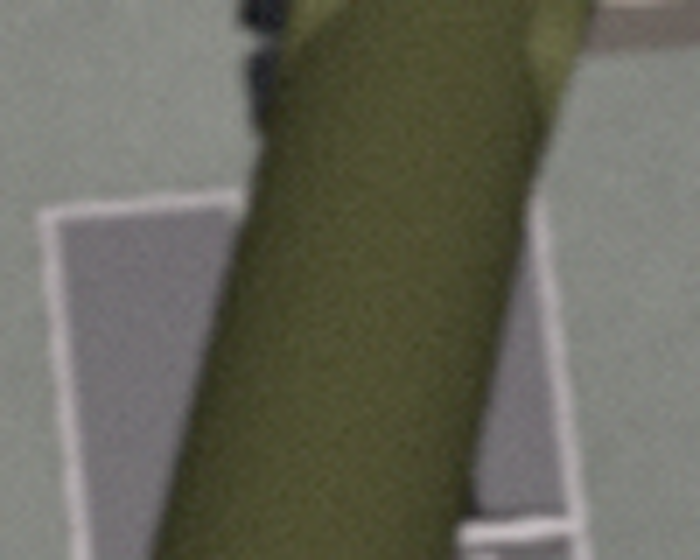

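play_rows:
  targets: "-1 0.1 0.3 0.008 -0.008 0.011 -1;0 0 0.6 0 0 0 -1;0 0 0.6 0 0 0 -1;0 0 0.6 0 0 0 -1;0 0 0 0 0 0 -1"

```text
time: 11.32
position: [0.6511, -0.1247, 0.3212]
tool_rot: [-2.124, -2.309, -0.029]
ft_force: [0.3, -0.2, -0.3]
grip_width: 0.666
```

```bash
python3 - <<'E'
from go import *
show((.6526,-.1309,.088),4.2)
E
```

```text
t 11.32 tcp [ 0.6511 -0.1247  0.3212] tip [ 0.6529 -0.1217  0.1392] psi 4.78 tilt z [0.0096 0.0167] F [ 0.33 -0.15 -0.3 ] g 0.666 j7 [-0.19  0.42  0.45  1.54 -0.21  1.23  0.38]
 turn(tool) [ 0.0108 -0.0159  0.0102]
 shift(cm,tool) [-1.   -0.16  5.11]
   shift after turn [-0.63  0.1   5.12]
```

play_rows:
  targets: "0 0 -0.8 0 0 0 -1;0 0 -0.8 0.01 -0.015 0.01 -1;0 0 0 0 0 0 -1"

```text
time: 11.7
position: [0.6509, -0.1236, 0.3357]
tool_rot: [-2.136, -2.301, 0.001]
ft_force: [-0.1, 0.3, -0.7]
grip_width: 0.663
```

```bash
python3 - <<'E'
from go import *
show((.6526,-.1309,.088),4.2)
n="side"
im=ctrl.get_image(n); u,v=proj(im,[[.65,-.13,.1]])[0].astype(int); cv2.imwrite(f"pics/p3{n}.png",cv2.resize(im["pixels"][v-40:v+40,u-50:u+50],None,fx=7,fy=7,interpolation=cv2.INTER_CUBIC))
s=ctrl.get_state(); R=Ro.from_rotvec(s["tool_rot"]).as_matrix()
# expected plate corners: centre at tip minus .005..., plate spans tool y +-29, tool x +-42
for zz in(.010,.0):
  C=[s["position"]+R@np.array([a*.042,b*.029,.182-zz+.002]) for a,b in((1,1),(1,-1),(-1,-1),(-1,1))]
  print(((proj(im,C)-[u-50,v-40]+.5)*7-.5).round(0).tolist())
E
```

```text
t 11.7 tcp [ 0.6509 -0.1236  0.3357] tip [ 0.6505 -0.1236  0.1537] psi 4.26 tilt z [-0.0017  0.0003] F [-0.06  0.34 -0.75] g 0.663 j7 [-0.2   0.41  0.46  1.52 -0.19  1.26  0.35]
 turn(tool) [-0.0017 -0.0005  0.001 ]
 shift(cm,tool) [-0.75  0.16  6.57]
   shift after turn [-0.74  0.12  6.57]
[[364.0, 82.0], [242.0, 122.0], [357.0, 240.0], [482.0, 196.0]]
[[362.0, 102.0], [241.0, 141.0], [355.0, 260.0], [480.0, 216.0]]
```

View pics/p3side.png

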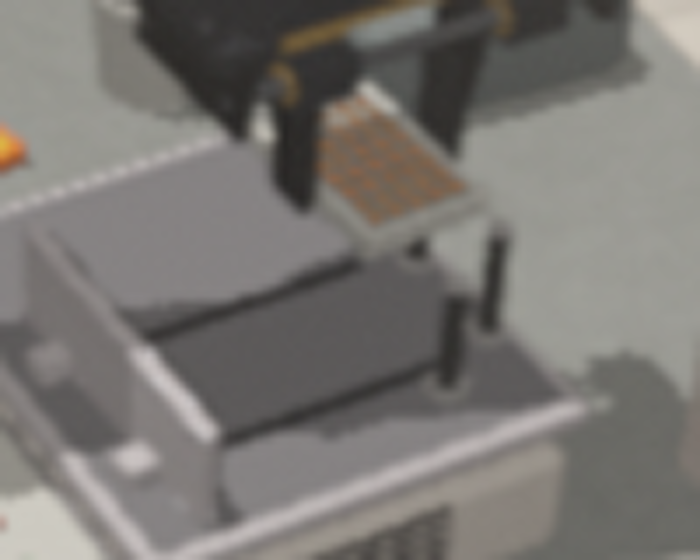

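```bash
python3 - <<'E'
from shfit import *
from go import *
s=ctrl.get_state(); R=Ro.from_rotvec(s["tool_rot"]).as_matrix()
im=ctrl.get_image("side"); f=10; u,v=proj(im,[[.66,-.13,.13]])[0].astype(int); u-=35;v-=28
c=cv2.resize(im["pixels"][v:v+56,u:u+72],None,fx=f,fy=f,interpolation=cv2.INTER_CUBIC)
def P(X): return tuple(int(t) for t in ((proj(im,X)[0]-[u,v]+.5)*f-.5))
p=[.5635,-.116,np.radians(4.61)]
for k in("bl","br","sp"):
    X=np.array(F[k]); 
    for dx,dy in((-.005,0),(.005,0),(0,.005),(0,-.005)): cv2.line(c,P(W(p,X+[dx,dy,0])),P(W(p,X+[dx,dy,-.056])),(255,255,0),1)
for zz in(.010,.0):
  C=[s["position"]+R@np.array([a*.042,b*.029,.182-zz+.002]) for a,b in((1,1),(1,-1),(-1,-1),(-1,1))]
  for i in range(4): cv2.line(c,P(C[i]),P(C[(i+1)%4]),(0,0,255),1)
cv2.imwrite("pics/ov.png",c)
D=cloud(im)
m=(abs(D[...,0]-.66)<.06)&(abs(D[...,1]+.13)<.06)&(D[...,2]>.145)&(D[...,2]<.185)
print(np.nanpercentile(D[m],[2,50,98],axis=0).round(4))
E
```

```text
[[ 0.6139 -0.1695  0.1522]
 [ 0.6542 -0.1349  0.1614]
 [ 0.6887 -0.0907  0.1822]]
```

View pics/ov.png

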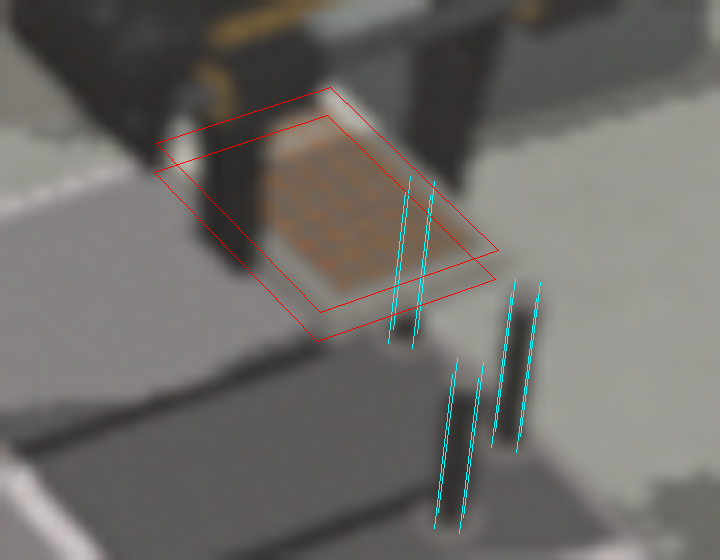

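```bash
python3 - <<'E'
from go import *
show((.6461,-.1305,.088),4.2)
E
```

```text
t 11.8 tcp [ 0.6505 -0.1237  0.335 ] tip [ 0.65   -0.1236  0.153 ] psi 4.25 tilt z [-0.0029  0.0008] F [ 0.09  0.64 -0.7 ] g 0.666 j7 [-0.2   0.41  0.46  1.52 -0.19  1.26  0.36]
 turn(tool) [-0.0029 -0.001   0.0009]
 shift(cm,tool) [-0.67 -0.42  6.5 ]
   shift after turn [-0.64 -0.49  6.5 ]
```

play_rows:
  targets: "-0.66 -0.42 0 -0.003 0 0 -1;0 0 1 0 0 0 -1;0 0 1 0 0 0 -1;0 0 0 0 0 0 -1"

```text
time: 12.3
position: [0.646, -0.1313, 0.3115]
tool_rot: [-2.136, -2.3, 0.002]
ft_force: [-0.9, -0.0, -0.5]
grip_width: 0.664
```

```bash
python3 - <<'E'
from go import *
show((.6461,-.1305,.088),4.2)
E
```

```text
t 12.3 tcp [ 0.646  -0.1313  0.3115] tip [ 0.6454 -0.1311  0.1295] psi 4.22 tilt z [-0.0029  0.0011] F [-0.87 -0.03 -0.48] g 0.664 j7 [-0.19  0.42  0.46  1.56 -0.19  1.21  0.37]
 turn(tool) [-0.0029 -0.0013  0.0003]
 shift(cm,tool) [0.05 0.08 4.15]
   shift after turn [0.08 0.02 4.15]
```

play_rows:
  targets: "0.05 0.03 1.2 0 0 0 -1;0 0 1.2 0 0 0 -1;0 0 1 0 0 0 -1;0 0 0.3 0 0 0 -1;0 0 0 0 0 0 -1"

```text
time: 12.92
position: [0.6461, -0.1303, 0.2712]
tool_rot: [-2.135, -2.299, 0.003]
ft_force: [-0.1, -0.3, -0.8]
grip_width: 0.669
```

```bash
python3 - <<'E'
from go import *
show((.6461,-.1305,.0868),4.2)
E
```

```text
t 12.93 tcp [ 0.6461 -0.1303  0.2712] tip [ 0.6454 -0.1301  0.0892] psi 4.24 tilt z [-0.0039  0.0013] F [-0.1  -0.26 -0.82] g 0.669 j7 [-0.18  0.46  0.45  1.59 -0.21  1.14  0.38]
 turn(tool) [-0.0038 -0.0016  0.0007]
 shift(cm,tool) [-0.05  0.07  0.24]
   shift after turn [-0.02 -0.    0.24]
```

play_rows:
  targets: "0 0.04 0.22 0 0 0 -1;0 0 0.05 0 0 0 -1;0 0 0 0 0 0 1;0 0 0 0 0 0 1;0 0 0 0 0 0 1;0 0 -3 0 0 0 1;0 0 -5 0 0 0 1"

```text
time: 13.8
position: [0.6459, -0.1298, 0.3467]
tool_rot: [-2.131, -2.296, 0.009]
ft_force: [0.6, -0.6, 0.2]
grip_width: 0.99
```

```bash
python3 - <<'E'
from go import *
show((.448,.375,.2),-7.9)
im=ctrl.get_image("side"); u,v=proj(im,[[.65,-.13,.1]])[0].astype(int); cv2.imwrite(f"pics/p4.png",cv2.resize(im["pixels"][v-40:v+40,u-50:u+50],None,fx=7,fy=7,interpolation=cv2.INTER_CUBIC))
E
```

```text
t 13.8 tcp [ 0.6459 -0.1298  0.3467] tip [ 0.644  -0.1294  0.1647] psi 4.25 tilt z [-0.0106  0.0019] F [ 0.62 -0.62  0.17] g 0.99 j7 [-0.2   0.4   0.46  1.51 -0.18  1.29  0.36]
 turn(tool) [-0.0106 -0.0016  0.2121]
 shift(cm,tool) [ 51.77 -15.84  -3.23]
   shift after turn [ 47.28 -26.54  -3.53]
```

View pics/p4.png

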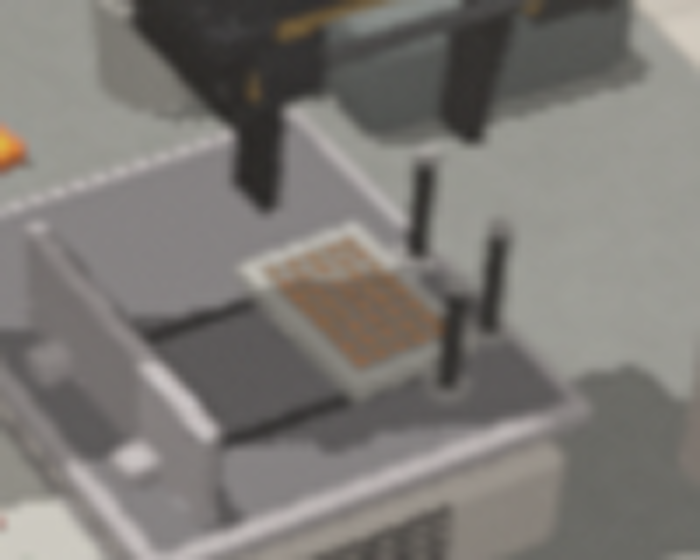

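```bash
cat > look.py <<'E'
from go import *
from det import *
def look(save=None):
    for n in("top","side"):
        im=ctrl.get_image(n)
        if save: cv2.imwrite(f"pics/{save}{n}.png",im["pixels"])
        for md in("white","o"):
            for r in plates(im,mode=md): print(n,md,np.round(r,4))
E
python3 - <<'E'
from look import *
look("a")
show((.5757,.262,.06),7)
E
```

```text
top white [ 0.4462  0.3767 -7.9893 83.4106 57.9148]
top white [ 0.5755  0.379   0.     82.     56.    ]
top white [ 0.5747  0.2644  7.4959 82.7864 58.0784]
top white [ 0.6967  0.1495  0.     32.     29.5   ]
top o [ 0.5723  0.147  15.611  81.5174 56.7881]
side white [ 0.4498  0.3711 -7.7119 95.8027 61.8934]
side white [ 0.5802  0.377   0.     85.     60.5   ]
side white [ 0.5784  0.2623  7.2445 87.9869 60.9124]
side o [ 0.5745  0.1412 14.7968 83.6132 56.6512]
t 13.95 tcp [ 0.6474 -0.1306  0.3512] tip [ 0.6474 -0.1305  0.1692] psi 4.24 tilt z [-0.0001  0.0009] F [-0.38  0.34 -0.71] g 0.997 j7 [-0.2   0.39  0.46  1.51 -0.18  1.28  0.36]
 turn(tool) [-0.     -0.0009 -0.0482]
 shift(cm,tool) [39.66 -4.24 10.95]
   shift after turn [39.85 -2.33 10.92]
```

View pics/atop.png

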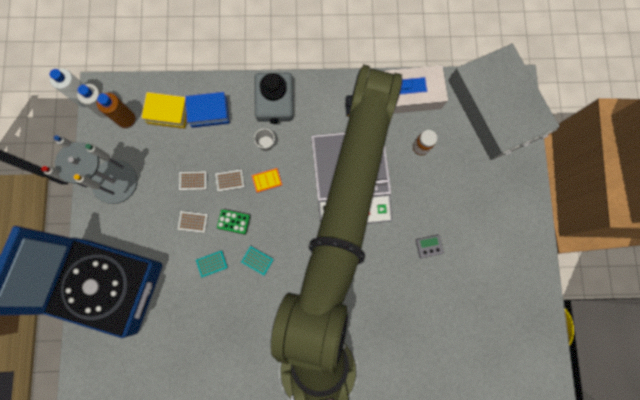

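play_rows:
  targets: "0 0 -1 0 0 -0.052 1;5.6 -0.3 0 0 0 0 1;5.6 -0.3 0 0 0 0 1;5.6 -0.3 0 0 0 0 1;5.6 -0.3 0 0 0 0 1;5.6 -0.3 0 0 0 0 1;5.6 -0.3 1 0 0 0 1;5.6 -0.3 2 0 0 0 1;0 0 2 0 0 0 1;0 0 2 0 0 0 1;0 0 2 0 0 0 1;0 0 0 0 0 0 1"

```text
time: 15.45
position: [0.5686, 0.268, 0.2544]
tool_rot: [-2.067, -2.352, 0.024]
ft_force: [0.4, -0.6, 0.3]
grip_width: 0.999
```

```bash
python3 - <<'E'
from go import *
show((.5755,.263,.002),7.4)
E
```

```text
t 15.45 tcp [0.5686 0.268  0.2544] tip [0.5654 0.2672 0.0724] psi 7.36 tilt z [-0.0177 -0.0045] F [ 0.35 -0.61  0.3 ] g 0.999 j7 [-0.69  0.4   0.26  1.68 -0.11  1.1  -0.27]
 turn(tool) [-0.0181  0.0022 -0.0007]
 shift(cm,tool) [-0.53  1.08  7.02]
   shift after turn [-0.58  0.62  7.04]
```

play_rows:
  targets: "-0.57 0.75 1 -0.018 0.002 0 1;0 0 1.8 0 0 0 1;0 0 1.8 0 0 0 1;0 0 1.2 0 0 0 1;0 0 0.3 0 0 0 1;0 0 0 0 0 0 1"

```text
time: 16.2
position: [0.5778, 0.2624, 0.1896]
tool_rot: [2.075, 2.357, 0.002]
ft_force: [0.5, 0.4, 1.0]
grip_width: 1.001
```

```bash
python3 - <<'E'
from go import *
show((.5755,.263,.002),7.4)
E
```

```text
t 16.2 tcp [0.5778 0.2624 0.1896] tip [0.5781 0.2625 0.0076] psi 7.3 tilt z [0.002  0.0003] F [0.49 0.4  0.99] g 1.001 j7 [-0.67  0.48  0.25  1.71 -0.14  0.97 -0.24]
 turn(tool) [ 0.002  -0.0001 -0.0018]
 shift(cm,tool) [ 0.09 -0.26  0.56]
   shift after turn [ 0.09 -0.22  0.56]
```

play_rows:
  targets: "0.08 -0.25 0.4 0.002 0 0 1;0 0 0.2 0 0 0 1;0 0 0 0 0 0 1"

```text
time: 16.58
position: [0.5754, 0.2634, 0.1846]
tool_rot: [2.075, 2.358, 0.003]
ft_force: [0.1, -0.2, 0.8]
grip_width: 0.999
```

```bash
python3 - <<'E'
from go import *
show((.5755,.263,.002),7.4)
E
```

```text
t 16.57 tcp [0.5754 0.2634 0.1846] tip [0.5757 0.2636 0.0026] psi 7.32 tilt z [0.0017 0.0013] F [ 0.15 -0.18  0.8 ] g 0.999 j7 [-0.67  0.48  0.25  1.72 -0.14  0.96 -0.24]
 turn(tool) [ 0.0019 -0.0011 -0.0014]
 shift(cm,tool) [-0.06 -0.03  0.06]
   shift after turn [-0.04  0.    0.06]
```

play_rows:
  targets: "0 0 0.05 0 0 0 -1;0 0 0 0 0 0 -1;0 0 0 0 0 0 -1;0 0 0 0 0 0 -1;0 0 0 0 0 0 -1;0 0 -3 0 0 0 -1;0 0 -5 0 0 0.056 -1;0 0 -5 0 0 0 -1;0 0 -4 0 0 0 -1;-5.5 0.5 0 0 0 0 -1;-5.5 0.5 0 0 0 0 -1;-5.5 0.5 0 0 0 0 -1;-5.5 0.5 0 0 0 0 -1;-5.5 0.5 0 0 0 0 -1;-5.5 0.5 0 0 0 0 -1;-5.5 0.5 0 0 0 0 -1;0 0 0 0 0 0 -1"

```text
time: 18.7
position: [0.6386, -0.1287, 0.3588]
tool_rot: [2.136, 2.301, 0.004]
ft_force: [0.0, 0.9, 0.3]
grip_width: 0.661
```

```bash
python3 - <<'E'
from go import *
show((.6461,-.1305,.0968),4.2)
E
```

```text
t 18.7 tcp [ 0.6386 -0.1287  0.3588] tip [ 0.6392 -0.1286  0.1768] psi 4.24 tilt z [0.0032 0.0005] F [0.04 0.93 0.29] g 0.661 j7 [-0.22  0.37  0.48  1.53 -0.18  1.29  0.36]
 turn(tool) [ 0.0033 -0.0002  0.0008]
 shift(cm,tool) [-0.24  0.65  8.  ]
   shift after turn [-0.23  0.73  8.  ]
```

play_rows:
  targets: "-0.24 0.7 0.5 0.003 0 0 -1;0 0 1.5 0 0 0 -1;0 0 1.5 0 0 0 -1;0 0 1.5 0 0 0 -1;0 0 1.5 0 0 0 -1;0 0 0.5 0 0 0 -1;0 0 0 0 0 0 -1"

```text
time: 19.58
position: [0.6457, -0.126, 0.2817]
tool_rot: [-2.128, -2.305, 0.002]
ft_force: [-1.2, -1.2, 1.0]
grip_width: 0.667
```

```bash
python3 - <<'E'
from go import *
show((.6461,-.1305,.0968),4.2)
im=ctrl.get_image("side"); u,v=proj(im,[[.65,-.13,.1]])[0].astype(int); cv2.imwrite(f"pics/p5.png",cv2.resize(im["pixels"][v-40:v+40,u-50:u+50],None,fx=7,fy=7,interpolation=cv2.INTER_CUBIC))
E
```

```text
t 19.57 tcp [ 0.6457 -0.126   0.2817] tip [ 0.6449 -0.1256  0.0997] psi 4.57 tilt z [-0.0045  0.0023] F [-1.24 -1.2   1.04] g 0.667 j7 [-0.2   0.45  0.46  1.59 -0.21  1.16  0.38]
 turn(tool) [-0.0043 -0.0026  0.0065]
 shift(cm,tool) [-0.5   0.08  0.29]
   shift after turn [-0.45  0.    0.29]
```

View pics/p5.png

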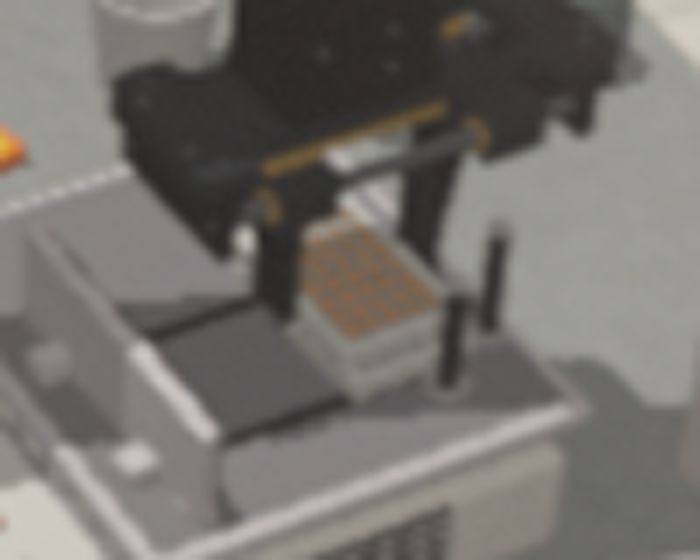

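play_rows:
  targets: "-0.4 0.05 0.05 -0.004 -0.002 0.006 -1;0 0 0.2 0 0 0 -1;0 0 0 0 0 0 -1"

```text
time: 20.0
position: [0.6474, -0.1297, 0.2805]
tool_rot: [2.137, 2.301, 0.005]
ft_force: [0.3, -0.3, -0.8]
grip_width: 0.665
```

```bash
python3 - <<'E'
from go import *
show((.6461,-.1305,.0968),4.2)
E
```

```text
t 20.0 tcp [ 0.6474 -0.1297  0.2805] tip [ 0.648  -0.1295  0.0985] psi 4.23 tilt z [0.0034 0.0013] F [ 0.34 -0.28 -0.8 ] g 0.665 j7 [-0.2   0.45  0.46  1.59 -0.22  1.15  0.39]
 turn(tool) [ 0.0035 -0.0011  0.0005]
 shift(cm,tool) [-0.09 -0.2   0.17]
   shift after turn [-0.07 -0.14  0.17]
```

play_rows:
  targets: "-0.05 -0.15 0.1 0.0035 0 0 -1;0 0 0.08 0 0 0 -1;0 0 0 0 0 0 1;0 0 0 0 0 0 1;0 0 0 0 0 0 1;0 0 -3 0 0 0 1;0 0 -5 0 0 0 1;0 0 -1 0 0 0 1"

```text
time: 21.0
position: [0.6458, -0.1299, 0.3696]
tool_rot: [-2.135, -2.3, 0.001]
ft_force: [0.5, 0.6, 1.3]
grip_width: 1.003
```

```bash
python3 - <<'E'
from look import *
look("b")
show((.577,.379,.06),0)
im=ctrl.get_image("side"); u,v=proj(im,[[.65,-.13,.1]])[0].astype(int); cv2.imwrite(f"pics/p6.png",cv2.resize(im["pixels"][v-40:v+40,u-50:u+50],None,fx=7,fy=7,interpolation=cv2.INTER_CUBIC))
E
```

```text
top white [ 0.446   0.3768 -7.2532 83.2827 57.9868]
top white [ 0.5755  0.379   0.     82.     56.    ]
top white [ 0.6967  0.1493  0.     31.5    29.5   ]
top o [ 0.5723  0.147  15.8431 81.7711 56.8238]
side white [ 0.4497  0.371  -7.8739 95.7114 61.5683]
side white [ 0.5802  0.3767  0.     84.5    60.5   ]
side o [ 0.5745  0.1411 15.0184 83.4394 56.7845]
t 21.1 tcp [ 0.6452 -0.1295  0.3669] tip [ 0.644  -0.1291  0.1849] psi 4.27 tilt z [-0.0068  0.0021] F [-0.04 -0.66 -1.08] g 0.999 j7 [-0.21  0.38  0.48  1.49 -0.18  1.32  0.36]
 turn(tool) [-0.0067 -0.0023  0.0746]
 shift(cm,tool) [51.14 -2.81 12.64]
   shift after turn [50.85 -6.82 12.49]
```

View pics/p6.png

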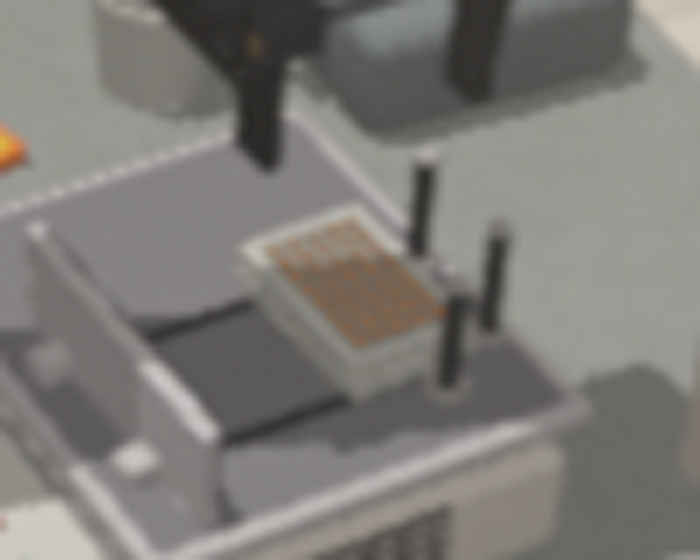

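play_rows:
  targets: "0 0 0 0 0 0.06 1;5.6 -0.7 0 0 0 0 1;5.6 -0.7 0 0 0 0 1;5.6 -0.7 0 0 0 0 1;5.6 -0.7 0 0 0 0 1;5.6 -0.7 0 0 0 0 1;5.6 -0.7 0 0 0 0 1;5.6 -0.7 0 0 0 0 1;5.6 -0.7 2 0 0 0 1;5.6 -0.7 2 0 0 0 1;0 0 2 0 0 0 1;0 0 2 0 0 0 1;0 0 2 0 0 0 1;0 0 0 0 0 0 1"

```text
time: 22.9
position: [0.5639, 0.3847, 0.233]
tool_rot: [-2.197, -2.212, 0.065]
ft_force: [-1.3, 0.2, 0.9]
grip_width: 0.998
```

```bash
python3 - <<'E'
from go import *
show((.577,.378,.002),1)
E
```

```text
t 22.9 tcp [0.5639 0.3847 0.233 ] tip [0.5556 0.3822 0.0512] psi 0.36 tilt z [-0.0456 -0.0133] F [-1.27  0.17  0.91] g 0.998 j7 [-0.82  0.53  0.25  1.53 -0.15  1.14 -0.52]
 turn(tool) [-0.0458  0.0128 -0.0109]
 shift(cm,tool) [-0.37  2.36  4.83]
   shift after turn [-0.69  1.3   4.9 ]
```

play_rows:
  targets: "-0.7 1.4 0 -0.046 0.013 -0.011 1;0 0 1 0 0 0 1;0 0 1.5 0 0 0 1;0 0 1 0 0 0 1;0 0 0.4 0 0 0 1;0 0 0 0 0 0 1"

```text
time: 23.65
position: [0.579, 0.3759, 0.1922]
tool_rot: [-2.206, -2.236, -0.002]
ft_force: [-1.1, 0.6, 0.8]
grip_width: 1.001
```

```bash
python3 - <<'E'
from go import *
show((.577,.378,.002),1)
im=ctrl.get_image("side"); cv2.imwrite("pics/g3.png",cv2.resize(im["pixels"][110:240,220:380],None,fx=4.5,fy=4.5,interpolation=cv2.INTER_CUBIC))
E
```

```text
t 23.65 tcp [0.579  0.3759 0.1922] tip [0.5791 0.3761 0.0102] psi 0.79 tilt z [0.0004 0.0013] F [-1.06  0.58  0.79] g 1.001 j7 [-0.8   0.58  0.25  1.56 -0.16  1.03 -0.49]
 turn(tool) [ 0.0004 -0.0013 -0.0037]
 shift(cm,tool) [ 0.19 -0.21  0.82]
   shift after turn [ 0.21 -0.2   0.82]
```

View pics/g3.png

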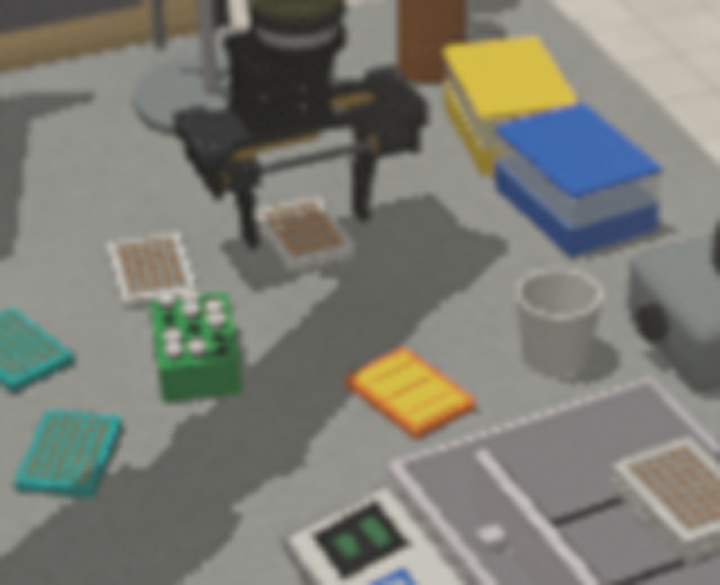

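play_rows:
  targets: "0.2 -0.2 0.4 0 0 0 1;0 0 0.4 0 0 0 1;0 0 0.05 0 0 0 -1;0 0 0 0 0 0 -1;0 0 0 0 0 0 -1;0 0 0 0 0 0 -1;0 0 0 0 0 0 -1"

```text
time: 24.58
position: [0.5772, 0.3786, 0.1846]
tool_rot: [-2.205, -2.237, -0.006]
ft_force: [1.2, -0.0, 0.7]
grip_width: 0.665
```

```bash
python3 - <<'E'
from go import *
show((.6461,-.1305,.17),4.2)
E
```

```text
t 24.57 tcp [0.5772 0.3786 0.1846] tip [0.5776 0.3791 0.0026] psi 0.81 tilt z [0.0022 0.0028] F [ 1.21 -0.    0.68] g 0.665 j7 [-0.8   0.58  0.25  1.56 -0.16  1.01 -0.5 ]
 turn(tool) [ 0.0024 -0.0027 -0.0592]
 shift(cm,tool) [-51.01   6.17 -16.87]
   shift after turn [-51.28   3.15 -16.74]
```

play_rows:
  targets: "0 0 -3 0 0 -0.06 -1;0 0 -5 0 0 0 -1;0 0 -5 0 0 0 -1;0 0 -5 0 0 0 -1;-5.5 0.35 0 0 0 0 -1;-5.5 0.35 0 0 0 0 -1;-5.5 0.35 0 0 0 0 -1;-5.5 0.35 0 0 0 0 -1;-5.5 0.35 0 0 0 0 -1;-5.5 0.35 0 0 0 0 -1;-5.5 0.35 0 0 0 0 -1;-5.5 0.35 0 0 0 0 -1;-5.5 0.35 0 0 0 0 -1;0 0 0 0 0 0 -1"

```text
time: 26.32
position: [0.6475, -0.1278, 0.3693]
tool_rot: [2.131, 2.306, 0.008]
ft_force: [-0.3, 0.5, -0.4]
grip_width: 0.667
```

```bash
python3 - <<'E'
from go import *
show((.6461,-.1305,.107),4.2)
E
```

```text
t 26.32 tcp [ 0.6475 -0.1278  0.3693] tip [ 0.6485 -0.1274  0.1873] psi 4.52 tilt z [0.0053 0.0024] F [-0.29  0.53 -0.37] g 0.667 j7 [-0.22  0.38  0.49  1.49 -0.18  1.31  0.37]
 turn(tool) [ 0.0055 -0.002   0.0055]
 shift(cm,tool) [-0.31 -0.3   8.03]
   shift after turn [-0.26 -0.16  8.03]
```

play_rows:
  targets: "-0.3 -0.2 0.5 0.0055 -0.002 0.0055 -1;0 0 1.5 0 0 0 -1;0 0 1.5 0 0 0 -1;0 0 1.5 0 0 0 -1;0 0 1.5 0 0 0 -1;0 0 0.7 0 0 0 -1;0 0 0 0 0 0 -1"

```text
time: 27.2
position: [0.6455, -0.1253, 0.29]
tool_rot: [-2.128, -2.305, 0.001]
ft_force: [-0.5, 0.4, 0.2]
grip_width: 0.667
```

```bash
python3 - <<'E'
from go import *
show((.6461,-.1305,.107),4.2)
E
```

```text
t 27.2 tcp [ 0.6455 -0.1253  0.29  ] tip [ 0.6448 -0.1248  0.108 ] psi 4.58 tilt z [-0.0038  0.0031] F [-0.48  0.39  0.15] g 0.667 j7 [-0.21  0.44  0.47  1.58 -0.21  1.18  0.38]
 turn(tool) [-0.0036 -0.0033  0.0066]
 shift(cm,tool) [-0.58  0.08  0.1 ]
   shift after turn [-0.52  0.02  0.1 ]
```

play_rows:
  targets: "-0.5 0.05 -0.15 -0.0036 -0.003 0.0066 -1;0 0 0.1 0 0 0 -1;0 0 0 0 0 0 -1"

```text
time: 27.58
position: [0.647, -0.1313, 0.2921]
tool_rot: [2.138, 2.298, 0.003]
ft_force: [0.4, -0.1, -0.8]
grip_width: 0.666
```

```bash
python3 - <<'E'
from go import *
show((.6461,-.1305,.107),4.2)
E
```

```text
t 27.57 tcp [ 0.647  -0.1313  0.2921] tip [ 0.6475 -0.1313  0.1101] psi 4.14 tilt z [ 0.0028 -0.0003] F [ 0.41 -0.1  -0.81] g 0.666 j7 [-0.2   0.44  0.47  1.58 -0.21  1.18  0.38]
 turn(tool) [ 0.0028  0.0006 -0.0011]
 shift(cm,tool) [ 0.09 -0.13  0.31]
   shift after turn [ 0.08 -0.08  0.31]
```

play_rows:
  targets: "0.08 -0.1 0.15 0.003 0 0 -1;0 0 0.15 0 0 0 -1;0 0 0.05 0 0 0 -1;0 0 0 0 0 0 1;0 0 0 0 0 0 1;0 0 0 0 0 0 1;0 0 -3 0 0 0 1;0 0 -5 0 0 0 1"

```text
time: 28.58
position: [0.6448, -0.1296, 0.3654]
tool_rot: [-2.135, -2.295, 0.009]
ft_force: [1.0, 0.1, 0.5]
grip_width: 0.991
```

```bash
python3 - <<'E'
from look import *
look("c")
show((.4475,.3745,.06),-7.7)
im=ctrl.get_image("side"); u,v=proj(im,[[.65,-.13,.1]])[0].astype(int); cv2.imwrite(f"pics/p7.png",cv2.resize(im["pixels"][v-40:v+40,u-50:u+50],None,fx=7,fy=7,interpolation=cv2.INTER_CUBIC))
E
```

```text
top white [ 0.4464  0.3766 -7.8533 83.178  58.4125]
top white [ 0.6967  0.1495  0.     31.     29.5   ]
top o [ 0.5723  0.147  15.5928 81.7485 56.7054]
side white [ 0.4497  0.3711 -7.7921 95.7915 61.5162]
side white [7.17e-01 1.22e-02 9.00e+01 6.60e+01 2.35e+01]
side o [ 0.5745  0.1412 15.0184 83.6632 56.7609]
t 28.68 tcp [ 0.6467 -0.1307  0.3727] tip [ 0.6476 -0.1309  0.1907] psi 4.15 tilt z [ 0.0049 -0.0011] F [ 0.58 -0.12  0.14] g 0.996 j7 [-0.22  0.38  0.49  1.49 -0.18  1.32  0.36]
 turn(tool) [0.0049 0.001  0.2067]
 shift(cm,tool) [ 51.87 -16.37  12.91]
   shift after turn [ 47.39 -26.51  13.07]
```

View pics/p7.png

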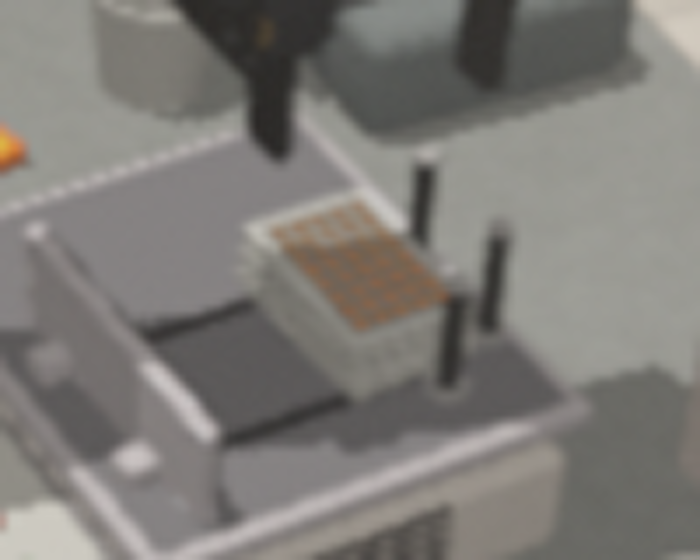

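play_rows:
  targets: "0 0 0 0.005 0.001 0.104 1;0 0 0 0 0 0.104 1;4.7 -2.6 0 0 0 0 1;4.7 -2.6 0 0 0 0 1;4.7 -2.6 0 0 0 0 1;4.7 -2.6 0 0 0 0 1;4.7 -2.6 0 0 0 0 1;4.7 -2.6 0 0 0 0 1;4.7 -2.6 0 0 0 0 1;4.7 -2.6 0 0 0 0 1;4.7 -2.6 1 0 0 0 1;4.7 -2.6 2 0 0 0 1;0 0 2 0 0 0 1;0 0 2 0 0 0 1;0 0 0 0 0 0 1"

```text
time: 30.6
position: [0.4415, 0.3876, 0.2792]
tool_rot: [-2.364, -2.053, 0.041]
ft_force: [0.3, 0.3, -0.2]
grip_width: 1.0
```

```bash
python3 - <<'E'
from go import *
show((.4475,.3745,.002),-7.8)
E
```

```text
t 30.6 tcp [0.4415 0.3876 0.2792] tip [0.4368 0.3858 0.0973] psi -8.07 tilt z [-0.0262 -0.0097] F [ 0.27  0.34 -0.25] g 1.0 j7 [-0.93  0.29  0.2   1.76 -0.07  1.13 -0.85]
 turn(tool) [-0.0246  0.0132 -0.0046]
 shift(cm,tool) [-0.84  1.45  9.51]
   shift after turn [-1.21  0.77  9.52]
```

play_rows:
  targets: "-1.15 0.9 0.5 -0.0246 0.0132 -0.0046 1;0 0 1.5 0 0 0 1;0 0 2 0 0 0 1;0 0 2 0 0 0 1;0 0 2 0 0 0 1;0 0 0 0 0 0 1"

```text
time: 31.35
position: [0.4485, 0.3755, 0.1961]
tool_rot: [-2.368, -2.062, 0.0]
ft_force: [-0.1, 0.3, -0.0]
grip_width: 1.004
```

```bash
python3 - <<'E'
from go import *
show((.4475,.3745,.002),-7.8)
E
```

```text
t 31.35 tcp [0.4485 0.3755 0.1961] tip [0.4482 0.3758 0.0141] psi -7.91 tilt z [-0.0015  0.0015] F [-0.11  0.32 -0.  ] g 1.004 j7 [-0.91  0.37  0.19  1.84 -0.09  0.94 -0.81]
 turn(tool) [-0.0017 -0.0013 -0.0019]
 shift(cm,tool) [-0.14 -0.05  1.21]
   shift after turn [-0.11 -0.09  1.21]
```

play_rows:
  targets: "-0.12 -0.07 0.7 0 0 0 1;0 0 0.45 0 0 0 1;0 0 0.05 0 0 0 1;0 0 0 0 0 0 -1;0 0 0 0 0 0 -1;0 0 0 0 0 0 -1;0 0 0 0 0 0 -1;0 0 0 0 0 0 -1"

```text
time: 32.35
position: [0.4485, 0.3755, 0.1862]
tool_rot: [-2.367, -2.061, -0.007]
ft_force: [-0.2, -0.6, -0.2]
grip_width: 0.662
```

```bash
python3 - <<'E'
from go import *
show((.6461,-.1305,.18),4.2)
E
```

```text
t 32.35 tcp [0.4485 0.3755 0.1862] tip [0.4488 0.3765 0.0042] psi -7.92 tilt z [0.0014 0.0052] F [-0.16 -0.58 -0.2 ] g 0.662 j7 [-0.9   0.39  0.19  1.84 -0.09  0.92 -0.81]
 turn(tool) [ 0.0013 -0.0053 -0.2116]
 shift(cm,tool) [-47.4   26.54 -17.81]
   shift after turn [-51.91  16.   -17.58]
```

play_rows:
  targets: "0 0 -3 0 0 0 -1;0 0 -5 0 0 -0.106 -1;0 0 -5 0 0 -0.106 -1;0 0 -5 0 0 0 -1;-5.1 1.6 0 0 0 0 -1;-5.1 1.6 0 0 0 0 -1;-5.1 1.6 0 0 0 0 -1;-5.1 1.6 0 0 0 0 -1;-5.1 1.6 0 0 0 0 -1;-5.1 1.6 0 0 0 0 -1;-5.1 1.6 0 0 0 0 -1;-5.1 1.6 0 0 0 0 -1;-5.1 1.6 0 0 0 0 -1;-5.1 1.6 0 0 0 0 -1;0 0 0 0 0 0 -1"

```text
time: 34.22
position: [0.6551, -0.1344, 0.3695]
tool_rot: [-2.123, -2.315, -0.009]
ft_force: [-0.6, 0.8, -0.3]
grip_width: 0.664
```

```bash
python3 - <<'E'
from go import *
show((.6461,-.1305,.119),4.2)
E
```

```text
t 34.23 tcp [ 0.6551 -0.1344  0.3695] tip [ 0.6558 -0.1335  0.1875] psi 4.96 tilt z [0.0039 0.0045] F [-0.64  0.8  -0.27] g 0.664 j7 [-0.23  0.4   0.52  1.47 -0.21  1.32  0.4 ]
 turn(tool) [ 0.0042 -0.0042  0.0133]
 shift(cm,tool) [ 0.36 -0.97  6.85]
   shift after turn [ 0.45 -0.87  6.85]
```

play_rows:
  targets: "0.4 -0.9 0 0.004 -0.004 0.013 -1;0 0 0.5 0 0 0 -1;0 0 1.5 0 0 0 -1;0 0 1.5 0 0 0 -1;0 0 1.5 0 0 0 -1;0 0 0.7 0 0 0 -1;0 0 0 0 0 0 -1"

```text
time: 35.1
position: [0.6443, -0.1251, 0.3065]
tool_rot: [-2.128, -2.304, -0.0]
ft_force: [-1.2, -0.5, 0.6]
grip_width: 0.66
```

```bash
python3 - <<'E'
from go import *
show((.6461,-.1305,.119),4.2)
E
```

```text
t 35.1 tcp [ 0.6443 -0.1251  0.3065] tip [ 0.6437 -0.1244  0.1245] psi 4.57 tilt z [-0.0035  0.0036] F [-1.25 -0.47  0.64] g 0.66 j7 [-0.24  0.43  0.51  1.57 -0.22  1.21  0.39]
 turn(tool) [-0.0032 -0.0039  0.0064]
 shift(cm,tool) [-0.63  0.19  0.55]
   shift after turn [-0.55  0.14  0.55]
```

play_rows:
  targets: "-0.5 0.15 0.1 -0.003 -0.004 0.0065 -1;0 0 0.2 0 0 0 -1;0 0 0 0 0 0 -1"

```text
time: 35.48
position: [0.6468, -0.131, 0.3045]
tool_rot: [2.138, 2.298, 0.001]
ft_force: [-0.0, -0.2, 0.3]
grip_width: 0.666
```

```bash
python3 - <<'E'
from go import *
show((.6461,-.1305,.119),4.2)
E
```

```text
t 35.48 tcp [ 0.6468 -0.131   0.3045] tip [ 0.6472 -0.1311  0.1225] psi 4.13 tilt z [ 0.0021 -0.001 ] F [-0.01 -0.17  0.3 ] g 0.666 j7 [-0.23  0.43  0.51  1.56 -0.22  1.2   0.39]
 turn(tool) [ 0.002   0.0012 -0.0013]
 shift(cm,tool) [ 0.07 -0.11  0.35]
   shift after turn [ 0.05 -0.07  0.35]
```

play_rows:
  targets: "0.06 -0.1 0.2 0.002 0 0 -1;0 0 0.15 0 0 0 -1;0 0 0.07 0 0 0 -1;0 0 0 0 0 0 1;0 0 0 0 0 0 1;0 0 0 0 0 0 1;0 0 -3 0 0 0 1;0 0 -5 0 0 0 1"

```text
time: 36.48
position: [0.6447, -0.1294, 0.3774]
tool_rot: [-2.136, -2.296, 0.009]
ft_force: [0.2, -0.3, 1.0]
grip_width: 0.995
```

```bash
python3 - <<'E'
from look import *
look("d")
show((.573,.145,.06),15.2)
im=ctrl.get_image("side"); u,v=proj(im,[[.65,-.13,.1]])[0].astype(int); cv2.imwrite(f"pics/p8.png",cv2.resize(im["pixels"][v-40:v+40,u-50:u+50],None,fx=7,fy=7,interpolation=cv2.INTER_CUBIC))
E
```

```text
top white [ 0.6967  0.1497  0.     32.5    29.5   ]
top o [ 0.5723  0.147  15.5241 81.792  56.687 ]
side white [7.23e-01 1.90e-02 9.00e+01 5.40e+01 3.70e+01]
side o [ 0.5745  0.1412 14.8935 83.3782 56.6992]
t 36.58 tcp [ 0.6465 -0.1305  0.3846] tip [ 0.6475 -0.1309  0.2026] psi 4.14 tilt z [ 0.0055 -0.0017] F [ 1.   -0.39  0.62] g 0.999 j7 [-0.24  0.38  0.53  1.47 -0.19  1.34  0.37]
 turn(tool) [ 0.0052  0.0026 -0.1931]
 shift(cm,tool) [28.08 -5.52 14.17]
   shift after turn [28.52  0.13 14.26]
```

View pics/p8.png

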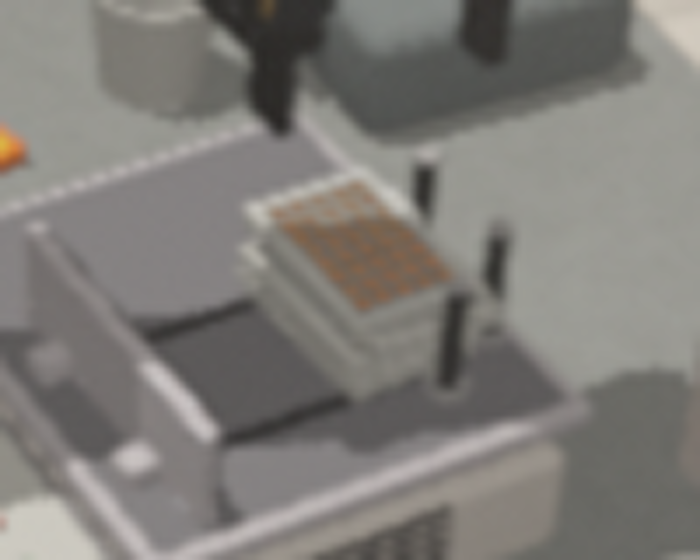

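View pics/dtop.png

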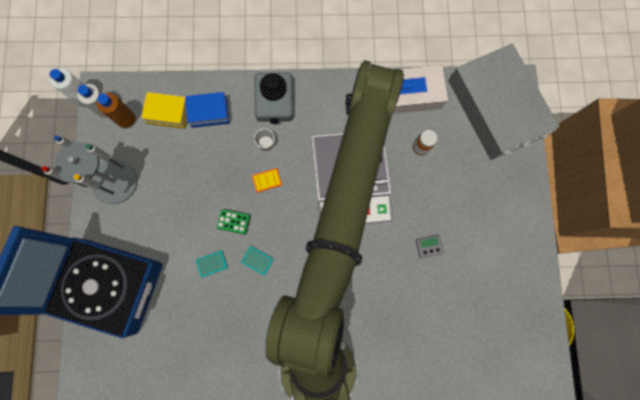

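play_rows:
  targets: "0 0 0 0.005 0 -0.097 1;5.6 0 0 0 0 -0.097 1;5.6 0 0 0 0 0 1;5.6 0 2 0 0 0 1;5.6 0 2 0 0 0 1;5.6 0 2 0 0 0 1;0 0 2 0 0 0 1;0 0 2 0 0 0 1;0 0 0 0 0 0 1"

```text
time: 37.75
position: [0.5691, 0.1495, 0.2674]
tool_rot: [-1.892, -2.496, 0.022]
ft_force: [0.3, 0.0, -0.2]
grip_width: 0.999
```

```bash
python3 - <<'E'
from go import *
show((.573,.145,.002),15.3)
E
```

```text
t 37.75 tcp [0.5691 0.1495 0.2674] tip [0.5661 0.1485 0.0854] psi 15.69 tilt z [-0.0164 -0.0055] F [ 0.26  0.04 -0.24] g 0.999 j7 [-0.6   0.31  0.35  1.77 -0.12  1.1   0.06]
 turn(tool) [-0.0173  0.0009  0.0068]
 shift(cm,tool) [-0.52  0.71  8.33]
   shift after turn [-0.54  0.26  8.34]
```

play_rows:
  targets: "-0.5 0.35 0.5 -0.017 0.001 0.007 1;0 0 1.5 0 0 0 1;0 0 2 0 0 0 1;0 0 2 0 0 0 1;0 0 1.2 0 0 0 1;0 0 0 0 0 0 1"

```text
time: 38.5
position: [0.5757, 0.1427, 0.193]
tool_rot: [1.911, 2.49, 0.005]
ft_force: [-0.9, 0.7, 0.4]
grip_width: 0.996
```

```bash
python3 - <<'E'
from go import *
show((.573,.145,.002),15.3)
E
```

```text
t 38.5 tcp [0.5757 0.1427 0.193 ] tip [0.5765 0.1428 0.011 ] psi 15.0 tilt z [0.0043 0.0006] F [-0.89  0.74  0.38] g 0.996 j7 [-0.57  0.4   0.34  1.82 -0.16  0.94  0.1 ]
 turn(tool) [ 0.0043  0.0005 -0.0052]
 shift(cm,tool) [ 0.3  -0.28  0.9 ]
   shift after turn [ 0.29 -0.2   0.9 ]
```

play_rows:
  targets: "0.28 -0.25 0.5 0.004 0 -0.005 1;0 0 0.3 0 0 0 1;0 0 0.1 0 0 0 1;0 0 0 0 0 0 -1;0 0 0 0 0 0 -1;0 0 0 0 0 0 -1;0 0 0 0 0 0 -1;0 0 0 0 0 0 -1"

```text
time: 39.5
position: [0.5736, 0.1452, 0.1858]
tool_rot: [1.904, 2.495, 0.006]
ft_force: [-0.0, 0.1, -0.1]
grip_width: 0.663
```

```bash
python3 - <<'E'
from go import *
show((.6461,-.1305,.19),4.2)
E
```

```text
t 39.5 tcp [0.5736 0.1452 0.1858] tip [0.5743 0.1454 0.0038] psi 15.3 tilt z [0.0043 0.0012] F [-0.01  0.09 -0.12] g 0.663 j7 [-0.57  0.41  0.33  1.83 -0.16  0.92  0.1 ]
 turn(tool) [ 0.0045 -0.0005  0.1937]
 shift(cm,tool) [-28.51  -0.28 -18.62]
   shift after turn [-28.03   5.21 -18.62]
```

play_rows:
  targets: "0 0 -3 0 0 0 -1;0 0 -5 0 0 0.097 -1;0 0 -5 0 0 0.097 -1;0 0 -5 0 0 0 -1;-5.5 1 0 0 0 0 -1;-5.5 1 0 0 0 0 -1;-5.5 1 0 0 0 0 -1;-5.5 1 0 0 0 0 -1;-5.5 1 0 0 0 0 -1;0 0 0 0 0 0 -1"

```text
time: 40.75
position: [0.6429, -0.1321, 0.371]
tool_rot: [2.138, 2.297, 0.004]
ft_force: [-0.1, 0.8, 0.2]
grip_width: 0.664
```

```bash
python3 - <<'E'
from go import *
show((.6461,-.1305,.1288),4.2)
E
```

```text
t 40.75 tcp [ 0.6429 -0.1321  0.371 ] tip [ 0.6437 -0.1321  0.189 ] psi 4.12 tilt z [ 0.0043 -0.0002] F [-0.06  0.78  0.16] g 0.664 j7 [-0.26  0.38  0.55  1.5  -0.2   1.31  0.38]
 turn(tool) [ 0.0043  0.0005 -0.0014]
 shift(cm,tool) [0.15 0.23 6.02]
   shift after turn [0.13 0.33 6.02]
```

play_rows:
  targets: "0.15 0.28 0.5 0.004 0 0 -1;-0.1 0 1.5 0 0 0 -1;-0.1 0 1.5 0 0 0 -1;-0.1 0 1.2 0 0 0 -1;0 0 0.5 0 0 0 -1;0 0 0 0 0 0 -1"

```text
time: 41.5
position: [0.6458, -0.1273, 0.313]
tool_rot: [-2.128, -2.304, 0.0]
ft_force: [0.1, -1.2, 0.3]
grip_width: 0.665
```

```bash
python3 - <<'E'
from go import *
show((.6461,-.1305,.1288),4.2)
im=ctrl.get_image("side"); u,v=proj(im,[[.65,-.13,.1]])[0].astype(int); cv2.imwrite(f"pics/p9.png",cv2.resize(im["pixels"][v-40:v+40,u-50:u+50],None,fx=7,fy=7,interpolation=cv2.INTER_CUBIC))
E
```

```text
t 41.5 tcp [ 0.6458 -0.1273  0.313 ] tip [ 0.6451 -0.1267  0.131 ] psi 4.53 tilt z [-0.0038  0.0033] F [ 0.13 -1.17  0.31] g 0.665 j7 [-0.25  0.43  0.53  1.56 -0.23  1.22  0.4 ]
 turn(tool) [-0.0035 -0.0035  0.0058]
 shift(cm,tool) [-0.38  0.07  0.22]
   shift after turn [-0.32  0.01  0.22]
```

View pics/p9.png

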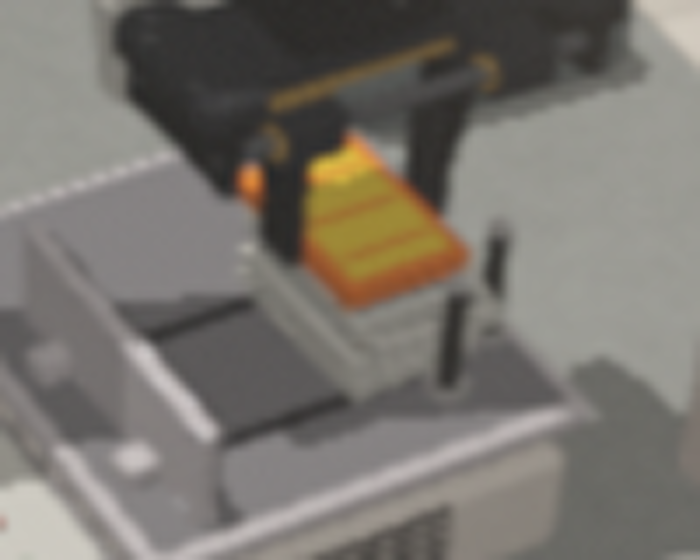

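play_rows:
  targets: "-0.35 0.05 0.05 -0.003 -0.003 0.006 -1;0 0 0.15 0 0 0 -1;0 0 0.05 0 0 0 -1;0 0 0 0 0 0 -1;0 0 0 0 0 0 1;0 0 0 0 0 0 1;0 0 0 0 0 0 1;0 0 -3 0 0 0 1;0 0 -5 0 0 0 1;3 0 -2 0 0 0 1;5.5 0 0 0 0 0 -1;5.5 0 0 0 0 0 -1;5.5 0 0 0 0 0 -1;0 0 0 0 0 0 -1"

```text
time: 43.3
position: [0.6326, 0.0677, 0.416]
tool_rot: [2.141, 2.295, 0.006]
ft_force: [-0.7, -1.1, -0.1]
grip_width: 0.634
```

```bash
python3 - <<'E'
from look import *
show()
for n in("top","side"):
    im=ctrl.get_image(n); np.save(f"pics/{n}2.npy",im,allow_pickle=True)
    cv2.imwrite(f"pics/e{n}.png",im["pixels"])
    u,v=proj(im,[[.65,-.13,.1]])[0].astype(int); cv2.imwrite(f"pics/q1{n}.png",cv2.resize(im["pixels"][v-40:v+40,u-50:u+50],None,fx=7,fy=7,interpolation=cv2.INTER_CUBIC))
E
```

```text
t 43.3 tcp [0.6326 0.0677 0.416 ] tip [0.6335 0.0678 0.234 ] psi 3.96 tilt z [0.0049 0.0007] F [-0.72 -1.09 -0.09] g 0.634 j7 [-0.52  0.3   0.47  1.49 -0.14  1.38  0.02]
```

View pics/q1side.png

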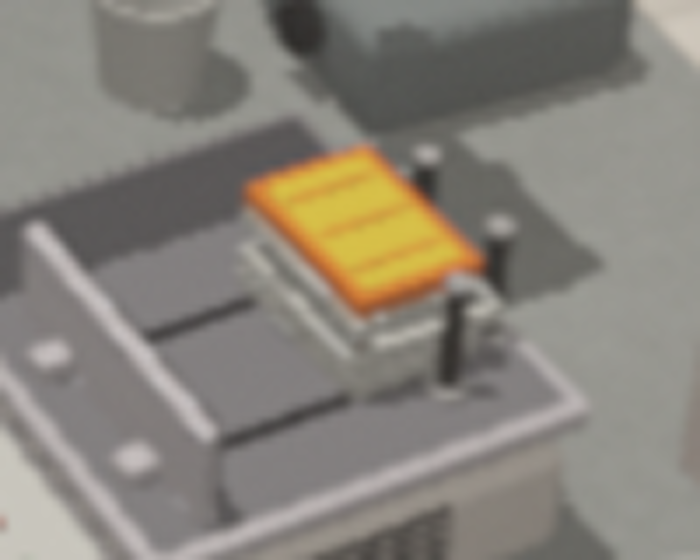

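View pics/q1top.png

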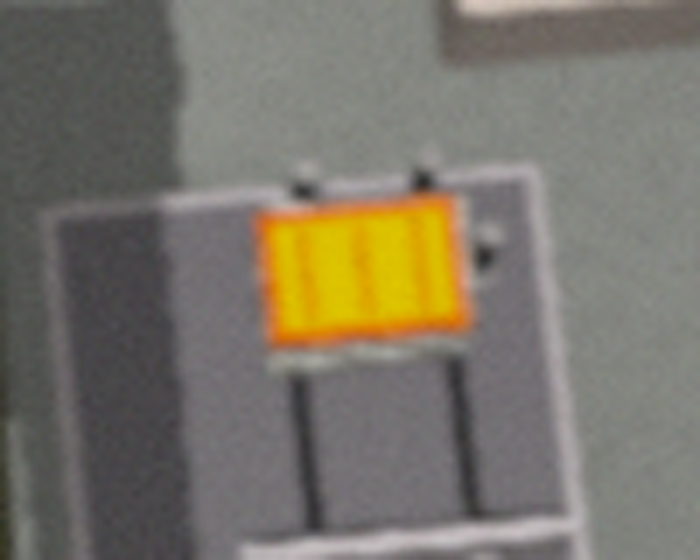

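```bash
python3 - <<'E'
from shfit import *
im=np.load("pics/side2.npy",allow_pickle=True).item()
u,v=proj(im,[[.65,-.13,.1]])[0].astype(int)
f=11; u0,v0=u-18,v-24
c=cv2.resize(im["pixels"][v0:v0+50,u0:u0+48+18],None,fx=f,fy=f,interpolation=cv2.INTER_CUBIC)
cv2.imwrite("pics/z0.png",c)
p=[.5628,-.1160,np.radians(4.4)]
d=c.copy()
def P(X): return tuple(int(t) for t in ((proj(im,X)[0]-[u0,v0]+.5)*f-.5))
for k in range(1,6):
    C=[W(p,N+[a*.029,b*.042,.01*k]) for a,b in((-1,1),(-1,-1),(1,-1),(1,1))]
    for i in range(4): cv2.line(d,P(C[i]),P(C[(i+1)%4]),[(0,0,255),(0,255,0),(255,0,0),(255,255,0),(255,0,255)][k-1],1)
cv2.imwrite("pics/z1.png",d)
E
```

```text
(no output)
```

View pics/z0.png

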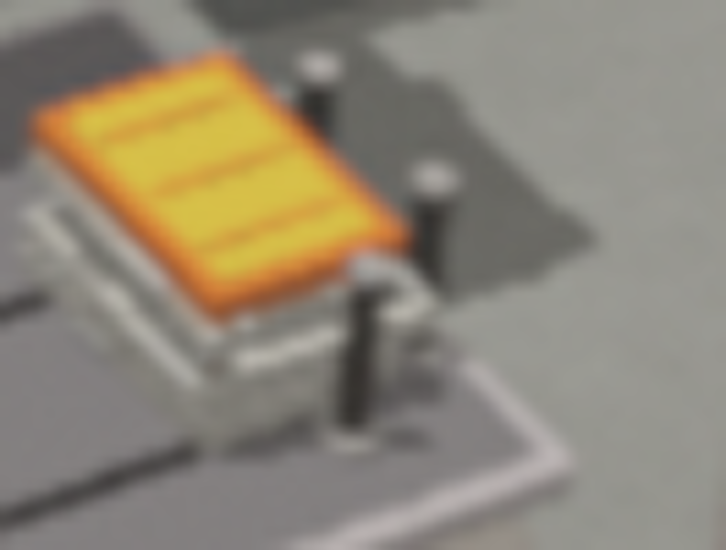

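View pics/z1.png

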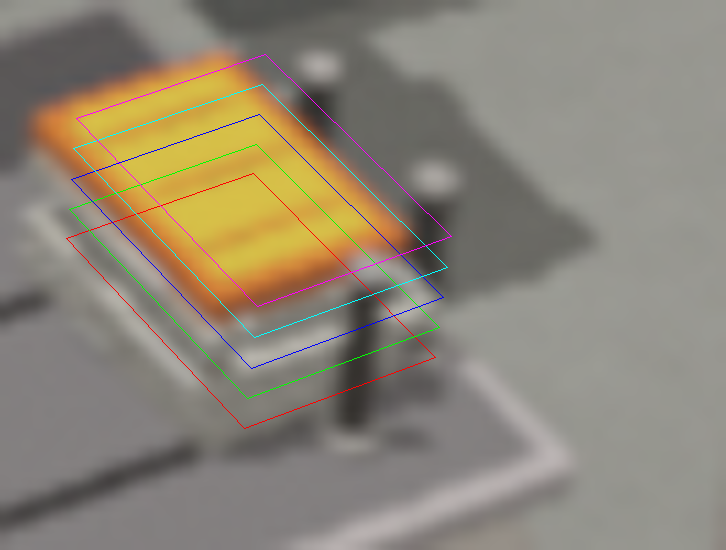

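```bash
python3 - <<'E'
from shfit import *
for nm,im,o,p in(("top",a,((475.5+.5)/8-.5+305,(488+.5)/8-.5+122),[.5607,-.1152,np.radians(4.05)]),("side",b,((279+.5)/7-.5+300,(248+.5)/7-.5+190),[.5635,-.116,np.radians(4.61)])):
    for q in(0,.005,.01):
        print(nm,q,(proj(im,W(p,N+[-.126-.005+q,0,.046]))[0]-o).round(2))
for p in ([.5607,-.1152,np.radians(4.05)],[.5635,-.116,np.radians(4.61)]): print(W(p,N+[-.175,0,.02]).round(4))
from go import *
show((.4845,-.1488,.17),4.2)
E
```

```text
top 0 [0.47 2.04]
top 0.005 [0.27 0.35]
top 0.01 [ 0.07 -1.34]
side 0 [-2.8   0.05]
side 0.005 [-1.19 -0.52]
side 0.01 [ 0.42 -1.09]
[ 0.4819 -0.1489  0.105 ]
[ 0.485  -0.1504  0.105 ]
t 43.4 tcp [0.6331 0.0613 0.4164] tip [0.6341 0.0608 0.2344] psi 3.5 tilt z [ 0.0057 -0.0033] F [-0.06 -0.16  0.75] g 0.54 j7 [-0.52  0.3   0.48  1.49 -0.13  1.38  0.03]
 turn(tool) [ 0.0055  0.0036 -0.0123]
 shift(cm,tool) [-19.98 -16.24   6.42]
   shift after turn [-19.87 -16.35   6.44]
```

```bash
python3 - <<'E'
from go import *
show((.4915,-.1481,.2),4.2)
E
```

```text
t 43.4 tcp [0.6331 0.0613 0.4164] tip [0.6341 0.0608 0.2344] psi 3.5 tilt z [ 0.0057 -0.0033] F [-0.06 -0.16  0.75] g 0.54 j7 [-0.52  0.3   0.48  1.49 -0.13  1.38  0.03]
 turn(tool) [ 0.0055  0.0036 -0.0123]
 shift(cm,tool) [-19.96 -15.53   3.43]
   shift after turn [-19.85 -15.65   3.44]
```

play_rows:
  targets: "-2.8 -2.2 0.4 0.005 0.003 -0.012 -1;-4.3 -3.4 0.6 0 0 0 -1;-4.3 -3.4 0.6 0 0 0 -1;-4.3 -3.4 0.6 0 0 0 -1;-4.1 -3.2 0.6 0 0 0 -1;0 0 1 0 0 0 -1;0 0 0 0 0 0 -1"

```text
time: 44.28
position: [0.4837, -0.1667, 0.378]
tool_rot: [2.16, 2.274, -0.0]
ft_force: [-0.0, 0.2, 0.4]
grip_width: 0.005
```

```bash
python3 - <<'E'
from go import *
show((.4915,-.1481,.105),4.2)
E
```

```text
t 44.27 tcp [ 0.4837 -0.1667  0.378 ] tip [ 0.4843 -0.1674  0.196 ] psi 2.95 tilt z [ 0.0037 -0.0038] F [-0.05  0.23  0.37] g 0.005 j7 [-0.33  0.03  0.63  1.85 -0.02  1.26  0.35]
 turn(tool) [ 0.0035  0.0041 -0.0218]
 shift(cm,tool) [1.92 0.78 9.09]
   shift after turn [1.79 0.92 9.1 ]
```

play_rows:
  targets: "1.8 0.8 0.5 0.0035 0.004 -0.022 -1;0 0 2 0 0 0 -1;0 0 2 0 0 0 -1;0 0 2 0 0 0 -1;0 0 2 0 0 0 -1;0 0 0 0 0 0 -1"

```text
time: 45.02
position: [0.4982, -0.134, 0.2898]
tool_rot: [-2.112, -2.324, -0.003]
ft_force: [-0.4, 0.1, 0.1]
grip_width: 0.004
```

```bash
python3 - <<'E'
from go import *
show((.4915,-.1481,.105),4.2)
im=ctrl.get_image("side"); u,v=proj(im,[[.55,-.14,.1]])[0].astype(int); cv2.imwrite(f"pics/j1.png",cv2.resize(im["pixels"][v-45:v+45,u-55:u+55],None,fx=7,fy=6.5,interpolation=cv2.INTER_CUBIC))
E
```

```text
t 45.02 tcp [ 0.4982 -0.134   0.2898] tip [ 0.4982 -0.1336  0.1078] psi 5.46 tilt z [0.0004 0.0024] F [-0.37  0.15  0.14] g 0.004 j7 [-0.34  0.14  0.6   1.94 -0.09  1.09  0.39]
 turn(tool) [ 0.0006 -0.0024  0.022 ]
 shift(cm,tool) [-1.38 -0.81  0.28]
   shift after turn [-1.36 -0.77  0.28]
```

View pics/j1.png

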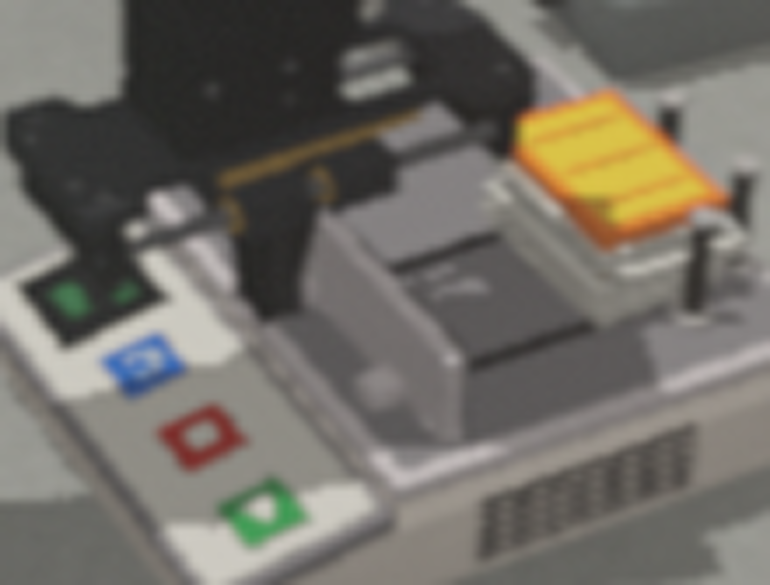

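play_rows:
  targets: "-1.36 -0.6 -0.2 0 -0.002 0.022 -1;0 0 0 0 0 0 -1"

```text
time: 45.32
position: [0.4949, -0.1485, 0.2945]
tool_rot: [2.135, 2.299, 0.005]
ft_force: [0.0, -0.2, -0.3]
grip_width: 0.006
```

```bash
python3 - <<'E'
from go import *
show((.4915,-.1481,.105),4.2)
im=ctrl.get_image("side"); u,v=proj(im,[[.55,-.14,.1]])[0].astype(int); cv2.imwrite(f"pics/j2.png",cv2.resize(im["pixels"][v-45:v+45,u-55:u+55],None,fx=7,fy=6.5,interpolation=cv2.INTER_CUBIC))
E
```

```text
t 45.33 tcp [ 0.4949 -0.1485  0.2945] tip [ 0.4959 -0.1486  0.1125] psi 4.23 tilt z [ 0.0051 -0.0003] F [ 0.05 -0.21 -0.26] g 0.006 j7 [-0.33  0.13  0.61  1.94 -0.09  1.09  0.39]
 turn(tool) [0.0051 0.0007 0.0005]
 shift(cm,tool) [ 0.08 -0.44  0.75]
   shift after turn [ 0.06 -0.34  0.75]
```

View pics/j2.png

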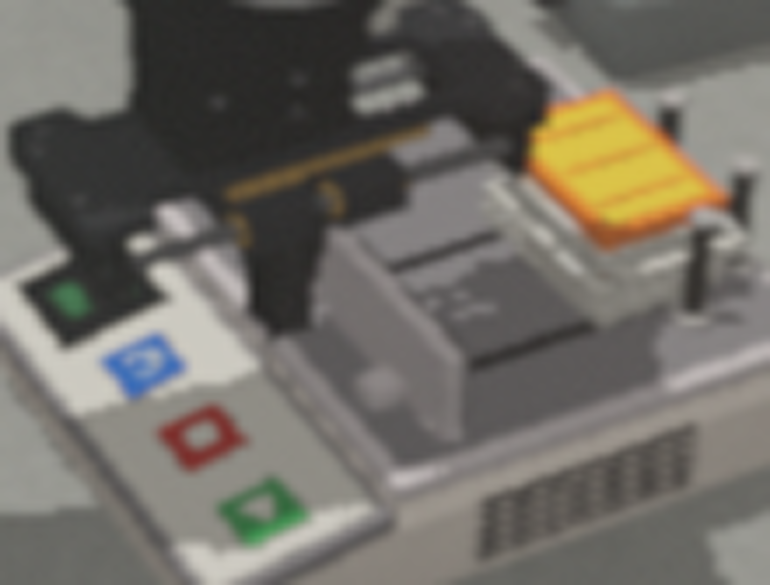

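play_rows:
  targets: "0.05 0.6 0.5 0.005 0 0 -1;0 0.6 0 0 0 0 -1;0 0.4 0 0 0 0 -1"

```text
time: 45.75
position: [0.5125, -0.1457, 0.29]
tool_rot: [2.136, 2.302, 0.003]
ft_force: [0.0, -0.4, 0.7]
grip_width: 0.002
```

```bash
cat > ns.py <<'E'
from go import *
p0=(.657,-.1362); th=np.radians(4.2)
def ns():
    s=ctrl.get_state(); R=Ro.from_rotvec(s["tool_rot"]).as_matrix(); t=s["position"]+R[:,2]*.182
    d=t[:2]-p0; c,q=np.cos(th),np.sin(th); f=s["ft_force"]
    print("t",round(s["time"],2),"tip in nest mm",(np.array([c*d[0]+q*d[1],-q*d[0]+c*d[1],t[2]-.085])*1000).round(1),"F(nest)",np.round([c*f[0]+q*f[1],-q*f[0]+c*f[1],f[2]],1),"psi",round(np.degrees(np.arctan2(R[1,1],R[0,1])),2),"tilt fix",Ro.from_matrix(R.T@Rg(4.2)).as_rotvec().round(4),"g",round(s["grip_width"],3))
if __name__=="__main__": ns()
E
python3 ns.py
```

```text
t 45.75 tip in nest mm [-144.5    1.2   23. ] F(nest) [-0.  -0.4  0.7] psi 4.29 tilt fix [ 0.002  -0.0005  0.0015] g 0.002
```

play_rows:
  targets: "-0.1 0.3 0.2 0 0 0 -1;0 0.3 0 0 0 0 -1;0 0.3 0 0 0 0 -1"

```text
time: 46.12
position: [0.5216, -0.1461, 0.2875]
tool_rot: [-2.136, -2.302, 0.001]
ft_force: [-3.4, 0.0, 3.3]
grip_width: 0.008
```

```bash
python3 ns.py
```

```text
t 46.12 tip in nest mm [-136.1    0.2   20.5] F(nest) [-3.4  0.3  3.3] psi 4.29 tilt fix [-0.0014 -0.0009  0.0015] g 0.008
```

play_rows:
  targets: "0 1 0 0 0 0 -1;0 1 0 0 0 0 -1;0 1 0 0 0 0 -1"

```text
time: 46.5
position: [0.5523, -0.1441, 0.2875]
tool_rot: [-2.135, -2.3, 0.002]
ft_force: [-2.8, -0.2, 3.1]
grip_width: 0.003
```

```bash
python3 ns.py
```

```text
t 46.5 tip in nest mm [-1.057e+02  1.000e-01  2.050e+01] F(nest) [-2.8  0.   3.1] psi 4.26 tilt fix [-0.0036 -0.0018  0.001 ] g 0.003
```

play_rows:
  targets: "0 1 -0.1 -0.0036 -0.0018 0 -1;0 1 0 0 0 0 -1;0 1 0 0 0 0 -1;0 1 0 0 0 0 -1"

```text
time: 47.0
position: [0.595, -0.1406, 0.2876]
tool_rot: [-2.136, -2.302, 0.002]
ft_force: [-3.9, -0.2, 2.1]
grip_width: 0.006
```

```bash
python3 ns.py; python3 - <<'E'
from go import *
im=ctrl.get_image("side"); u,v=proj(im,[[.63,-.14,.1]])[0].astype(int); cv2.imwrite(f"pics/j3.png",cv2.resize(im["pixels"][v-45:v+35,u-50:u+50],None,fx=7,fy=7,interpolation=cv2.INTER_CUBIC))
E
```

```text
t 47.0 tip in nest mm [-62.5   0.1  20.6] F(nest) [-3.9  0.   2.1] psi 4.29 tilt fix [-0.0015  0.0002  0.0015] g 0.006
```

View pics/j3.png

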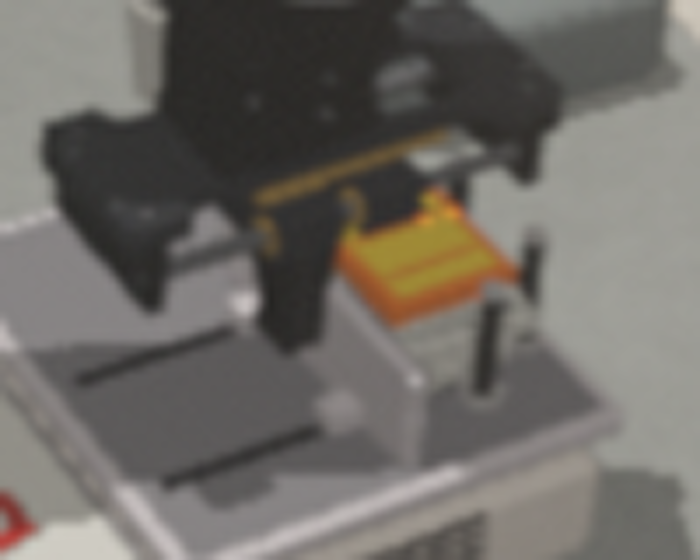

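play_rows:
  targets: "0 0.4 0 0 0 0 -1;0 0.4 0 0 0 0 -1"

```text
time: 47.3
position: [0.6038, -0.1398, 0.2875]
tool_rot: [-2.135, -2.302, 0.004]
ft_force: [-6.4, -1.1, 4.5]
grip_width: 0.004
```

```bash
python3 ns.py
```

```text
t 47.3 tip in nest mm [-53.9   0.2  20.5] F(nest) [-6.5 -0.6  4.5] psi 4.32 tilt fix [-0.0031  0.0004  0.0021] g 0.004
```

play_rows:
  targets: "0 0.2 0 0 0 0 -1;0 0.2 0 0 0 0 -1"

```text
time: 47.55
position: [0.6072, -0.1397, 0.2875]
tool_rot: [-2.134, -2.3, 0.006]
ft_force: [-6.6, 0.4, 3.3]
grip_width: 0.006
```

```bash
python3 ns.py
```

```text
t 47.55 tip in nest mm [-51.1   0.2  20.5] F(nest) [-6.5  0.9  3.3] psi 4.29 tilt fix [-0.006  -0.0007  0.0016] g 0.006
```

play_rows:
  targets: "0 -1 0 0 0 0 -1;0 -1 0 0 0 0 -1;0 0 -4 0 0 0 -1;0 0 -4 0 0 0 -1;4 3.4 0 0 0 0 -1;4 3.4 0 0 0 0 -1;0 0 0 0 0 0 -1"

```text
time: 48.42
position: [0.649, -0.0556, 0.3724]
tool_rot: [2.138, 2.297, 0.01]
ft_force: [0.0, -0.4, -0.0]
grip_width: 0.004
```

```bash
python3 ns.py; python3 - <<'E'
from go import *
for n in("top","side"):
    im=ctrl.get_image(n); u,v=proj(im,[[.63,-.14,.1]])[0].astype(int); cv2.imwrite(f"pics/j4{n}.png",cv2.resize(im["pixels"][v-45:v+35,u-50:u+50],None,fx=7,fy=7,interpolation=cv2.INTER_CUBIC))
E
```

```text
t 48.42 tip in nest mm [ -0.8  81.2 105.4] F(nest) [-0.  -0.4 -0. ] psi 4.1 tilt fix [ 0.0071 -0.0014 -0.0017] g 0.004
```

View pics/j4side.png

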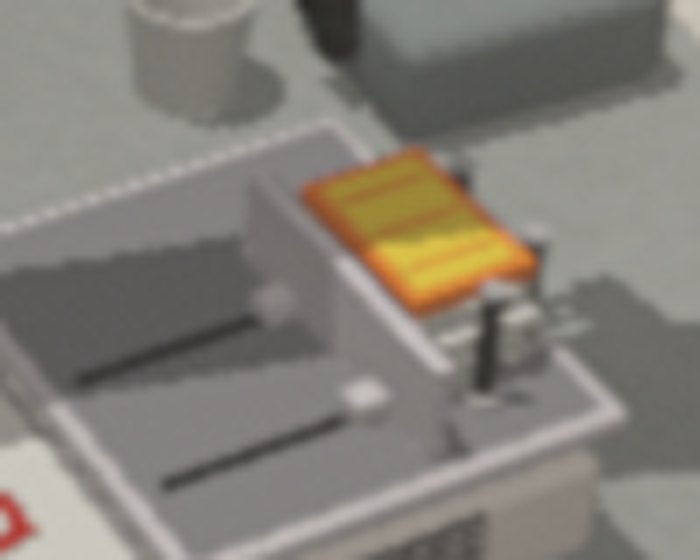

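```bash
python3 - <<'E'
from shfit import *
im=ctrl.get_image("side")
u,v=proj(im,[[.65,-.13,.1]])[0].astype(int)
f=12; u0,v0=u-18,v-24
c=cv2.resize(im["pixels"][v0:v0+50,u0:u0+66],None,fx=f,fy=f,interpolation=cv2.INTER_CUBIC)
cv2.imwrite("pics/z2.png",c)
E
```

```text
(no output)
```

View pics/z2.png

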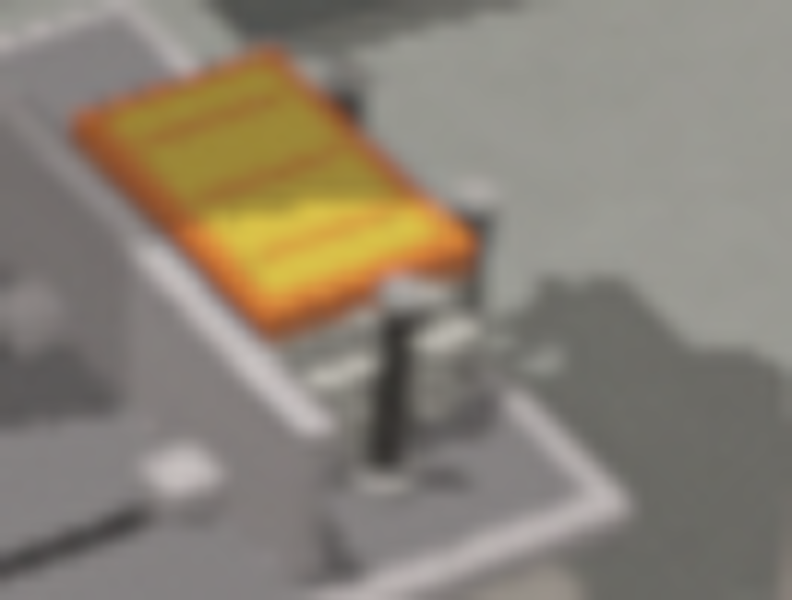

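View pics/j4top.png

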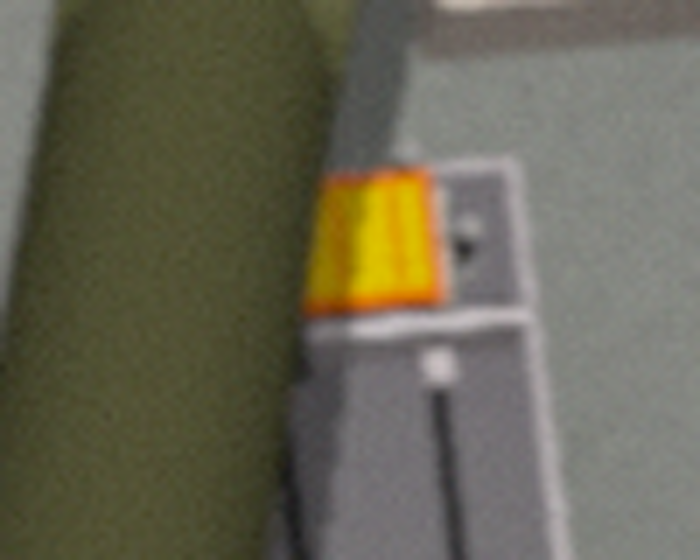

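play_rows:
  targets: "0 0 1 0.007 -0.001 -0.002 -1;0 0 2 0 0 0 -1;0 0 2.5 0 0 0 -1;0 0 2 0 0 0 -1;0 0 1.5 0 0 0 -1;0 0 0.5 0 0 0 -1;0 0 0 0 0 0 -1"

```text
time: 49.45
position: [0.6427, -0.0681, 0.2688]
tool_rot: [-2.156, -2.281, 0.011]
ft_force: [0.5, -0.4, 1.2]
grip_width: 0.009
```

```bash
python3 ns.py; python3 - <<'E'
from go import *
for n in("top","side"):
    im=ctrl.get_image(n); u,v=proj(im,[[.63,-.12,.1]])[0].astype(int); cv2.imwrite(f"pics/j5{n}.png",cv2.resize(im["pixels"][v-45:v+35,u-50:u+50],None,fx=7,fy=7,interpolation=cv2.INTER_CUBIC))
E
```

```text
t 49.45 tip in nest mm [-10.5  68.5   1.8] F(nest) [ 0.4 -0.4  1.2] psi 3.22 tilt fix [-0.0071  0.0031 -0.017 ] g 0.009
```

View pics/j5side.png

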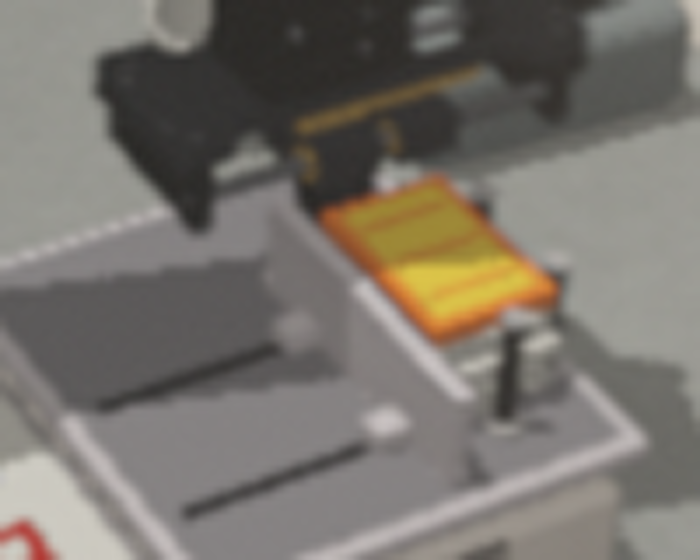

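play_rows:
  targets: "0 0.85 -0.15 -0.007 0.003 -0.017 -1;-0.4 0 0 0 0 0 -1;-0.3 0 0 0 0 0 -1;0 0 0 0 0 0 -1"

```text
time: 50.05
position: [0.6537, -0.0751, 0.2735]
tool_rot: [2.134, 2.3, 0.006]
ft_force: [0.2, 0.8, -0.9]
grip_width: 0.007
```

```bash
python3 ns.py
```

```text
t 50.05 tip in nest mm [ 2.2 61.1  6.5] F(nest) [ 0.3  0.8 -0.9] psi 4.29 tilt fix [0.0058 0.0004 0.0016] g 0.007
```

play_rows:
  targets: "-0.15 -0.25 0.25 0.005 0 0 -1;-0.3 0 0 0 0 0 -1;-0.2 0 0 0 0 0 -1"

```text
time: 50.42
position: [0.6513, -0.0804, 0.2705]
tool_rot: [-2.134, -2.302, -0.002]
ft_force: [-0.9, 3.8, 2.4]
grip_width: 0.006
```

```bash
python3 ns.py
```

```text
t 50.42 tip in nest mm [-1.7 56.6  3.5] F(nest) [-0.6  3.9  2.4] psi 4.36 tilt fix [-0.0005 -0.0029  0.0028] g 0.006
```

play_rows:
  targets: "-0.2 0 0 0 0 0 -1;-0.2 0 0 0 0 0 -1"

```text
time: 50.68
position: [0.6518, -0.0831, 0.2706]
tool_rot: [-2.131, -2.303, -0.005]
ft_force: [-0.4, 2.8, 0.8]
grip_width: 0.007
```

```bash
python3 ns.py
```

```text
t 50.67 tip in nest mm [-1.5 54.2  3.6] F(nest) [-0.2  2.9  0.8] psi 4.44 tilt fix [-0.0006 -0.0049  0.0043] g 0.007
```

play_rows:
  targets: "-0.2 0 0 0 0 0 -1;-0.15 0 0 0 0 0 -1"

```text
time: 50.92
position: [0.6521, -0.085, 0.2706]
tool_rot: [-2.128, -2.302, -0.007]
ft_force: [-1.1, 5.3, 2.4]
grip_width: 0.003
```

```bash
python3 ns.py
```

```text
t 50.92 tip in nest mm [-1.4 52.9  3.6] F(nest) [-0.7  5.4  2.4] psi 4.51 tilt fix [-0.0012 -0.0082  0.0053] g 0.003
```

play_rows:
  targets: "-0.15 0 0 0 0 0 -1;-0.15 0 0 0 0 0 -1"

```text
time: 51.18
position: [0.6523, -0.0856, 0.2706]
tool_rot: [-2.123, -2.301, -0.011]
ft_force: [-2.5, 5.8, 1.8]
grip_width: 0.009
```

```bash
python3 ns.py
```

```text
t 51.17 tip in nest mm [-1.5 53.1  3.6] F(nest) [-2.   6.   1.8] psi 4.62 tilt fix [-0.0024 -0.0125  0.0073] g 0.009
```

play_rows:
  targets: "-0.15 0 0 -0.002 -0.012 0.007 -1;-0.25 0 0 0 0 0 -1"

```text
time: 51.42
position: [0.6524, -0.085, 0.2705]
tool_rot: [-2.129, -2.299, -0.006]
ft_force: [-2.6, 5.9, 1.3]
grip_width: 0.005
```

```bash
python3 ns.py;  python3 - <<'E'
from shfit import *
im=ctrl.get_image("side")
u,v=proj(im,[[.65,-.13,.1]])[0].astype(int)
f=12; u0,v0=u-18,v-24
c=cv2.resize(im["pixels"][v0:v0+50,u0:u0+66],None,fx=f,fy=f,interpolation=cv2.INTER_CUBIC)
cv2.imwrite("pics/z3.png",c)
E
```

```text
t 51.42 tip in nest mm [-1.3 52.9  3.5] F(nest) [-2.2  6.1  1.3] psi 4.41 tilt fix [-0.0027 -0.0083  0.0036] g 0.005
```

View pics/z3.png

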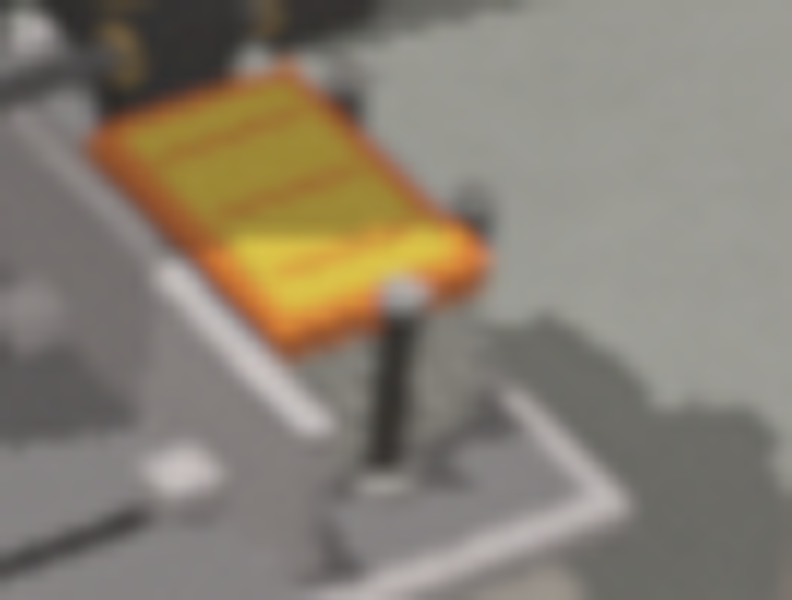

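play_rows:
  targets: "1 0 0 0 -0.008 0.003 -1;1 0 -1 0 0 0 -1;0 0 -4 0 0 0 -1;0 0 -5 0 0 0 -1;-3.6 -3.9 0 0 0 0 -1;-3.6 -3.9 0 0 0 0 -1;0 0 0 0 0 0 -1"

```text
time: 52.35
position: [0.577, -0.1467, 0.3786]
tool_rot: [2.134, 2.291, -0.009]
ft_force: [-0.4, 0.7, 1.0]
grip_width: 0.002
```

```bash
python3 ns.py
```

```text
t 52.35 tip in nest mm [-79.9  -6.7 111.6] F(nest) [-0.4  0.8  1. ] psi 4.08 tilt fix [ 0.0032  0.0115 -0.0021] g 0.002
```

play_rows:
  targets: "0.6 0 0 0.003 0.0115 -0.002 -1;-0.1 0 2 0 0 0 -1;-0.2 0 2.5 0 0 0 -1;-0.2 0 2.5 0 0 0 -1;-0.2 0 1.5 0 0 0 -1;0 0 0 0 0 0 -1"

```text
time: 53.1
position: [0.5793, -0.1422, 0.2862]
tool_rot: [-2.128, -2.308, 0.003]
ft_force: [0.4, -0.5, 0.2]
grip_width: 0.006
```

```bash
python3 ns.py
```

```text
t 53.1 tip in nest mm [-78.4  -0.2  19.2] F(nest) [ 0.4 -0.5  0.2] psi 4.63 tilt fix [-0.0028 -0.0004  0.0076] g 0.006
```

play_rows:
  targets: "0 1 -0.15 -0.003 0 0.0076 -1;0 0.8 0 0 0 0 -1;0 0.6 0 0 0 0 -1;0 0.2 0 0 0 0 -1"

```text
time: 53.6
position: [0.6075, -0.1399, 0.2896]
tool_rot: [2.138, 2.302, 0.001]
ft_force: [-6.7, 1.1, 1.5]
grip_width: 0.001
```

```bash
python3 ns.py
```

```text
t 53.6 tip in nest mm [-49.6   0.   22.6] F(nest) [-6.6  1.6  1.5] psi 4.22 tilt fix [ 0.0005 -0.0003  0.0004] g 0.001
```

play_rows:
  targets: "0 0.15 0 0 0 0 -1;0 0.15 0 0 0 0 -1"

```text
time: 53.85
position: [0.6087, -0.1401, 0.2897]
tool_rot: [-2.135, -2.296, 0.005]
ft_force: [-5.2, -0.5, 3.5]
grip_width: -0.004
```

```bash
python3 ns.py
```

```text
t 53.85 tip in nest mm [-49.7   0.1  22.7] F(nest) [-5.2 -0.1  3.5] psi 4.17 tilt fix [-0.0066 -0.0025 -0.0005] g -0.004
```

play_rows:
  targets: "0 0.3 0 -0.006 0 0 -1;0 0.3 0 0 0 0 -1"

```text
time: 54.1
position: [0.6107, -0.1405, 0.2897]
tool_rot: [-2.131, -2.288, 0.01]
ft_force: [-9.9, 1.5, 6.6]
grip_width: 0.002
```

```bash
python3 ns.py
```

```text
t 54.1 tip in nest mm [-49.1   0.2  22.7] F(nest) [-9.7  2.2  6.6] psi 4.08 tilt fix [-0.0144 -0.0065 -0.0021] g 0.002
```

play_rows:
  targets: "0 0.4 0 0 0 0 -1;0 0.4 0 0 0 0 -1"

```text
time: 54.35
position: [0.6136, -0.1412, 0.2897]
tool_rot: [-2.123, -2.275, 0.024]
ft_force: [-13.3, 1.4, 8.6]
grip_width: 0.005
```

```bash
python3 ns.py
```

```text
t 54.35 tip in nest mm [-49.5   0.3  22.8] F(nest) [-13.1   2.4   8.6] psi 3.97 tilt fix [-0.0321 -0.0116 -0.0043] g 0.005
```

play_rows:
  targets: "0 -1 0 -0.032 -0.01 -0.004 -1;0 -1.5 0 0 0 0 -1;0 0 -4 0 0 0 -1;0 0 -5 0 0 0 -1;-4 -4 0 0 0 0 -1;-4 -4 0 0 0 0 -1;-4 -4 0 0 0 0 -1;0 0 0 0 0 0 -1"

```text
time: 55.35
position: [0.4718, -0.2757, 0.3848]
tool_rot: [2.137, 2.299, 0.007]
ft_force: [-0.3, 0.0, -0.7]
grip_width: 0.005
```

```bash
cat > zz.py <<'E'
from shfit import *
import sys
def zoom(name,f=12):
  out=[]
  for n in("top","side"):
    im=ctrl.get_image(n); cv2.imwrite(f"pics/{name}{n}_full.png",im["pixels"]); np.save(f"pics/{name}{n}.npy",im,allow_pickle=True)
    u,v=proj(im,[[.65,-.13,.1]])[0].astype(int)
    u0,v0=(u-18,v-24) if n=="side" else (u-30,v-25)
    c=cv2.resize(im["pixels"][v0:v0+50,u0:u0+66],None,fx=f,fy=f,interpolation=cv2.INTER_CUBIC)
    cv2.imwrite(f"pics/{name}{n}.png",c)
zoom(sys.argv[1])
E
python3 zz.py f1; python3 ns.py
```

```text
t 55.45 tip in nest mm [-190.  -121.   117.4] F(nest) [1.  0.7 0.8] psi 4.61 tilt fix [ 0.0056 -0.0029  0.0072] g 0.008
```

View pics/f1top.png

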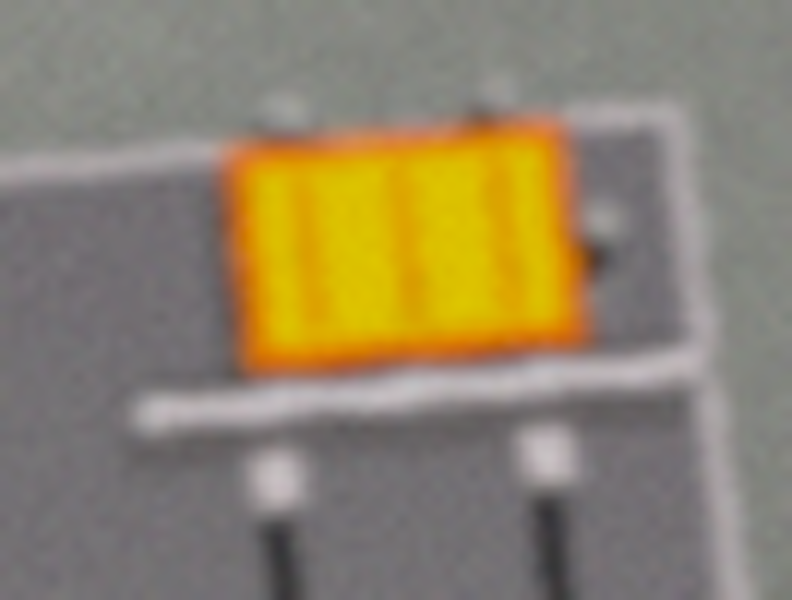

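View pics/f1side.png

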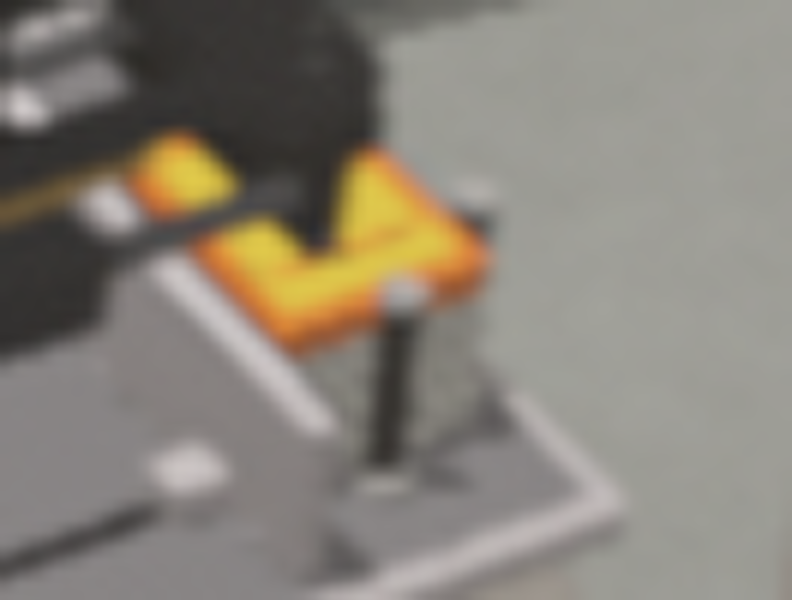

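```bash
cat > ov.py <<'E'
from shfit import *
import sys
name=sys.argv[1]; q=float(sys.argv[2]) if len(sys.argv)>2 else .097
P_={"top":[.5607,-.1152,np.radians(4.05)],"side":[.5635,-.116,np.radians(4.61)]}
for n in("top","side"):
    im=np.load(f"pics/{name}{n}.npy",allow_pickle=True).item(); p=P_[n]; f=12
    u,v=proj(im,[[.65,-.13,.1]])[0].astype(int)
    u0,v0=(u-18,v-24) if n=="side" else (u-30,v-25)
    d=cv2.imread(f"pics/{name}{n}.png")
    P=lambda X: tuple(int(t) for t in ((proj(im,X)[0]-[u0,v0]+.5)*f-.5))
    def poly(L,c):
        for i in range(len(L)): cv2.line(d,P(W(p,L[i])),P(W(p,L[(i+1)%len(L)])),c,1)
    poly([N+[a*.029,b*.042,.05] for a,b in((-1,1),(-1,-1),(1,-1),(1,1))],(255,0,0))
    for k in("bl","br","sp"): poly([np.array(F[k])+[.005*np.cos(t),.005*np.sin(t),0] for t in np.linspace(0,6.28,12)],(255,255,0)); poly([np.array(F[k])+[.005*np.cos(t),.005*np.sin(t),-.056] for t in np.linspace(0,6.28,12)],(255,255,0))
    poly([N+[-.126+q-t,b*.07,.046] for t,b in((0,1),(0,-1),(.01,-1),(.01,1))],(0,255,0))
    cv2.imwrite(f"pics/{name}{n}_ov.png",d)
E
python3 ov.py f1
```

```text
(no output)
```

View pics/f1top_ov.png

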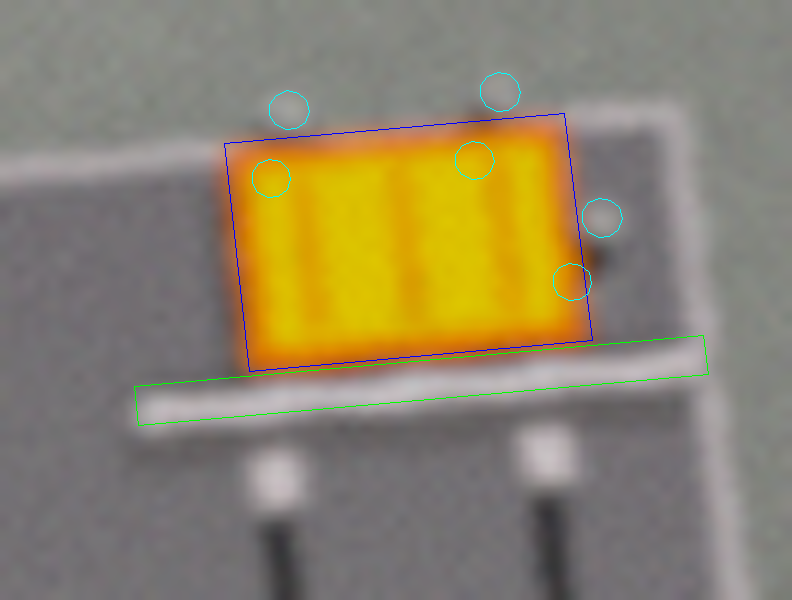

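View pics/f1side_ov.png

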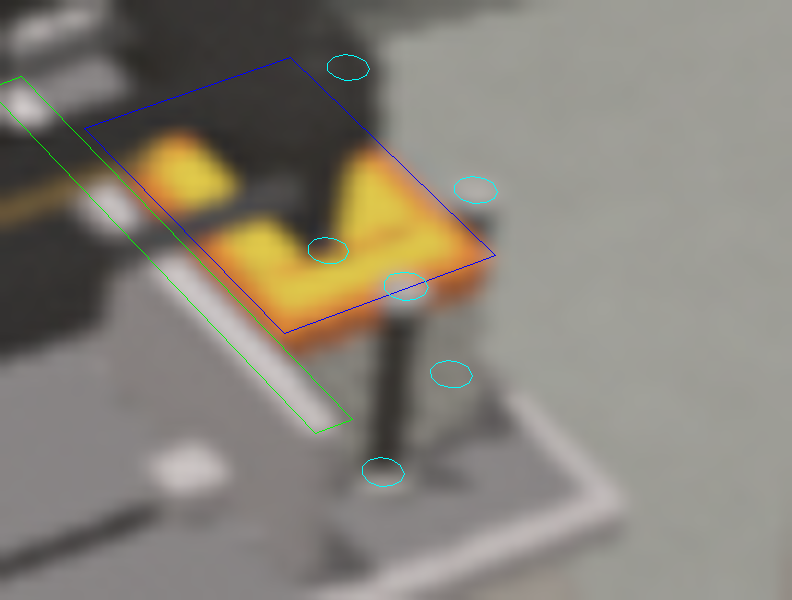

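play_rows:
  targets: "3.9 3.7 0 0.005 -0.003 0.007 -1;3.9 3.7 0 0 0 0 -1;3.9 3.7 0 0 0 0 -1;3.9 3.7 0 0 0 0 -1;3.9 3.7 0 0 0 0 -1;0 0 0 0 0 0 -1"

```text
time: 56.2
position: [0.6536, -0.0432, 0.3833]
tool_rot: [-2.119, -2.316, -0.008]
ft_force: [-1.1, 0.1, -0.8]
grip_width: 0.004
```

```bash
python3 ns.py; python3 zz.py f2
```

```text
t 56.2 tip in nest mm [  3.7  94.  116.3] F(nest) [-1.1  0.2 -0.8] psi 5.1 tilt fix [ 0.0018 -0.0055  0.0157] g 0.004
```

View pics/f2side.png

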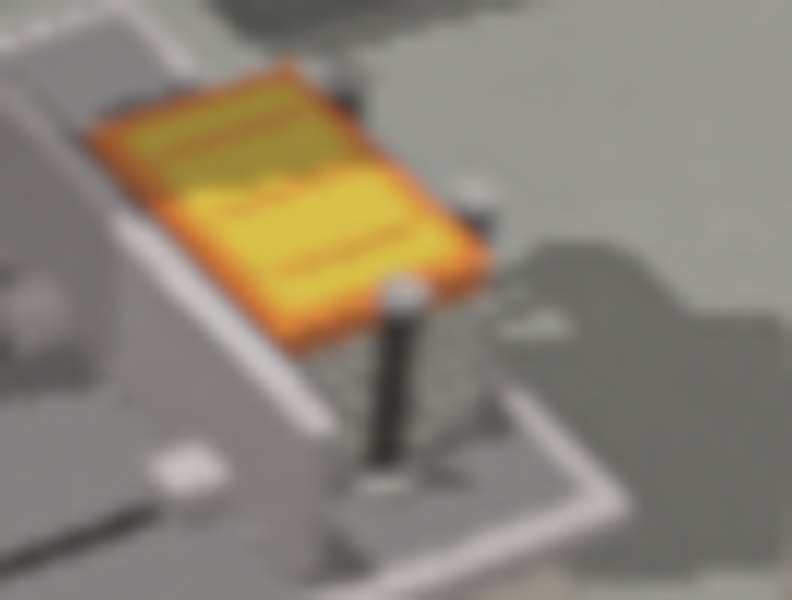

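play_rows:
  targets: "-1 -0.6 1 0.002 -0.005 0.0157 -1;0 0 2 0 0 0 -1;0 0 2.5 0 0 0 -1;0 0 2.5 0 0 0 -1;0 0 2 0 0 0 -1;0 0 1 0 0 0 -1;0 0 0 0 0 0 -1"

```text
time: 57.18
position: [0.6411, -0.0691, 0.2677]
tool_rot: [-2.164, -2.277, 0.005]
ft_force: [0.7, 1.8, 5.0]
grip_width: 0.004
```

```bash
python3 ns.py
```

```text
t 57.17 tip in nest mm [-11.5  67.8   0.7] F(nest) [0.8 1.7 5. ] psi 2.91 tilt fix [-0.0028  0.0018 -0.0225] g 0.004
```

play_rows:
  targets: "0 0 -0.35 -0.003 0.002 -0.0225 -1;0 0.7 0 0 0 0 -1;-0.3 0 0 0 0 0 -1;-0.3 0 0 0 0 0 -1"

```text
time: 57.68
position: [0.6485, -0.0759, 0.2711]
tool_rot: [2.138, 2.301, 0.001]
ft_force: [0.2, -0.1, 0.1]
grip_width: 0.002
```

```bash
python3 ns.py
```

```text
t 57.67 tip in nest mm [-3.9 60.8  4.1] F(nest) [ 0.2 -0.2  0.1] psi 4.2 tilt fix [ 0.0007 -0.0002  0.0001] g 0.002
```

play_rows:
  targets: "-0.3 0 0 0 0 0 -1;-0.3 0 0 0 0 0 -1;-0.2 0 0 0 0 0 -1"

```text
time: 58.05
position: [0.6489, -0.0842, 0.2708]
tool_rot: [-2.138, -2.3, -0.001]
ft_force: [-1.5, 3.6, 1.9]
grip_width: 0.007
```

```bash
python3 ns.py
```

```text
t 58.05 tip in nest mm [-4.3 52.7  3.8] F(nest) [-1.3  3.7  1.9] psi 4.18 tilt fix [-0.0001 -0.0013 -0.0003] g 0.007
```

play_rows:
  targets: "-0.25 0 0 0 0 0 -1;-0.3 0 0 0 0 0 -1"

```text
time: 58.3
position: [0.6493, -0.0854, 0.2708]
tool_rot: [-2.13, -2.299, -0.007]
ft_force: [-2.1, 6.7, 2.8]
grip_width: 0.004
```

```bash
python3 ns.py
```

```text
t 58.3 tip in nest mm [-4.4 52.9  3.9] F(nest) [-1.6  6.8  2.8] psi 4.38 tilt fix [-0.002  -0.0091  0.0031] g 0.004
```

play_rows:
  targets: "-0.4 0 0 0 -0.004 0 -1;-0.4 0 0 0 -0.004 0 -1"

```text
time: 58.55
position: [0.6497, -0.086, 0.2708]
tool_rot: [-2.119, -2.301, -0.008]
ft_force: [-3.1, 8.2, 4.2]
grip_width: 0.006
```

```bash
python3 ns.py
```

```text
t 58.55 tip in nest mm [-4.5 53.   3.8] F(nest) [-2.5  8.4  4.2] psi 4.71 tilt fix [-0.0053 -0.0134  0.0089] g 0.006
```

play_rows:
  targets: "1 0 0 0 -0.01 0.003 -1;1 0 -1 0 0 0 -1;0 0 -4 0 0 0 -1;0 0 -5 0 0 0 -1;-3.6 -3.9 0 0 0 0 -1;-3.6 -3.9 0 0 0 0 -1;0 0 0 0 0 0 -1"

```text
time: 59.42
position: [0.5755, -0.1449, 0.3786]
tool_rot: [2.128, 2.307, -0.003]
ft_force: [1.1, -0.4, -0.0]
grip_width: 0.004
```

```bash
python3 ns.py
```

```text
t 59.42 tip in nest mm [-81.8  -3.3 111.6] F(nest) [ 1.1 -0.5 -0. ] psi 4.64 tilt fix [0.0005 0.0034 0.0076] g 0.004
```

Final jaw push to confirm it bears on the stack.

play_rows:
  targets: "0.3 0 0 0 0.003 0.0076 -1;-0.1 0 2 0 0 0 -1;-0.2 0 2.5 0 0 0 -1;-0.2 0 2.5 0 0 0 -1;-0.2 0 1.2 0 0 0 -1;0 0 0 0 0 0 -1"

```text
time: 60.18
position: [0.5781, -0.1432, 0.2895]
tool_rot: [-2.129, -2.308, 0.002]
ft_force: [-0.4, -0.5, -0.0]
grip_width: 0.005
```

```bash
python3 ns.py
```

```text
t 60.17 tip in nest mm [-79.5  -1.2  22.5] F(nest) [-0.4 -0.5 -0. ] psi 4.62 tilt fix [-0.002  -0.      0.0073] g 0.005
```

play_rows:
  targets: "0.1 1 0 -0.002 0 0.007 -1;0 0.8 0 0 0 0 -1;0 0.7 0 0 0 0 -1;0 0.4 0 0 0 0 -1"

```text
time: 60.68
position: [0.609, -0.1395, 0.2914]
tool_rot: [-2.137, -2.302, 0.001]
ft_force: [-11.8, 0.9, 6.4]
grip_width: 0.002
```

```bash
python3 ns.py
```

```text
t 60.67 tip in nest mm [-48.4   0.4  24.4] F(nest) [-11.7   1.8   6.4] psi 4.26 tilt fix [-0.0012 -0.0005  0.001 ] g 0.002
```

play_rows:
  targets: "0 0.4 0 -0.004 0 0 -1;0 0.4 0 -0.004 0 0 -1"

```text
time: 60.92
position: [0.6113, -0.1402, 0.2915]
tool_rot: [-2.13, -2.289, 0.011]
ft_force: [-15.5, 2.1, 9.5]
grip_width: 0.01
```

```bash
python3 ns.py
```

```text
t 60.92 tip in nest mm [-48.6   0.5  24.5] F(nest) [-15.3   3.2   9.5] psi 4.14 tilt fix [-0.015  -0.0061 -0.001 ] g 0.01
```

play_rows:
  targets: "0 -1 0 -0.015 -0.006 0 -1;0 -1.5 -1 0 0 0 -1;0 0 -4 0 0 0 -1;0 -3 -4 0 0 0 -1;-4.5 -4 0 0 0 0 -1;-2 -1 0 0 0 0 -1;0 0 0 0 0 0 -1"

```text
time: 61.8
position: [0.5085, -0.2149, 0.3865]
tool_rot: [2.134, 2.294, 0.009]
ft_force: [-0.1, 0.2, -0.4]
grip_width: 0.003
```

```bash
python3 - <<'E'
from go import *
a=np.load("pics/f1top.npy",allow_pickle=True).item();b=np.load("pics/f2side.npy",allow_pickle=True).item(); a=np.load("pics/top1.npy",allow_pickle=True).item()
U=[]
for im in(a,b):
    hsv=cv2.cvtColor(im["pixels"],cv2.COLOR_BGR2HSV).astype(int); H,S,V=[hsv[...,i] for i in range(3)]
    g=proj(im,[[.4655,-.2033,.062]])[0]; vv,uu=np.mgrid[0:400,0:640]
    m=(H>=50)&(H<=90)&(S>60)&(V>50)&(np.hypot(uu-g[0],vv-g[1])<9)
    # fill via bbox of hull
    v,u=np.nonzero(m); h=cv2.minAreaRect(np.c_[u,v].astype(np.float32)); U.append(np.array(h[0])); print(g.round(1),h)
A=0;B=0
for im,u in((a,U[0]),(b,U[1])):
    p=unproj(im,[u],0.)[0]; c=-im["R"].T@im["t"]; d=(p-c)/np.linalg.norm(p-c); M=np.eye(3)-np.outer(d,d); A=A+M;B=B+M@c; print(unproj(im,[u],.062)[0].round(4))
print("tri",np.linalg.solve(A,B).round(4))
show((.4625,-.2035,.085),4.2)
E
```

```text
[381.9 208.3] ((381.60809326171875, 208.64866638183594), (8.38434886932373, 8.219949722290039), 80.53767395019531)
[323.3 263.8] ((324.0000305175781, 263.5000305175781), (7.155416965484619, 9.391485214233398), 63.43495178222656)
[ 0.4645 -0.2025  0.062 ]
[ 0.4676 -0.2029  0.062 ]
tri [ 0.466  -0.2029  0.0621]
t 61.8 tcp [ 0.5085 -0.2149  0.3865] tip [ 0.5103 -0.2152  0.2045] psi 4.14 tilt z [ 0.0104 -0.0016] F [-0.09  0.2  -0.4 ] g 0.003 j7 [-0.26  0.13  0.67  1.75 -0.09  1.28  0.5 ]
 turn(tool) [ 0.0102  0.0024 -0.001 ]
 shift(cm,tool) [ 1.54 -4.81 11.9 ]
   shift after turn [ 1.48 -4.5  11.95]
```

play_rows:
  targets: "1.4 -4.7 2 0.01 0.002 0 -1;0 0 2.5 0 0 0 -1;0 0 2.5 0 0 0 -1;0 0 2.5 0 0 0 -1;0 0 1.5 0 0 0 -1;0 0 0 0 0 0 -1"

```text
time: 62.55
position: [0.4632, -0.1977, 0.2729]
tool_rot: [2.129, 2.306, 0.006]
ft_force: [0.8, 0.1, 0.1]
grip_width: 0.007
```

```bash
python3 - <<'E'
from go import *
show((.460,-.2035,.064),4.2)
im=ctrl.get_image('side'); u,v=proj(im,[[.46,-.2,.062]])[0].astype(int); cv2.imwrite('pics/k2.png',cv2.resize(im['pixels'][v-45:v+35,u-50:u+50],None,fx=7,fy=7,interpolation=cv2.INTER_CUBIC))
E
```

```text
t 62.55 tcp [ 0.4632 -0.1977  0.2729] tip [ 0.464  -0.1975  0.0909] psi 4.56 tilt z [0.0047 0.0011] F [0.75 0.09 0.13] g 0.007 j7 [-0.27  0.13  0.67  1.99 -0.1   1.05  0.52]
 turn(tool) [ 0.0048 -0.0007  0.0064]
 shift(cm,tool) [-0.57 -0.46  2.69]
   shift after turn [-0.55 -0.36  2.69]
```

View pics/k2.png

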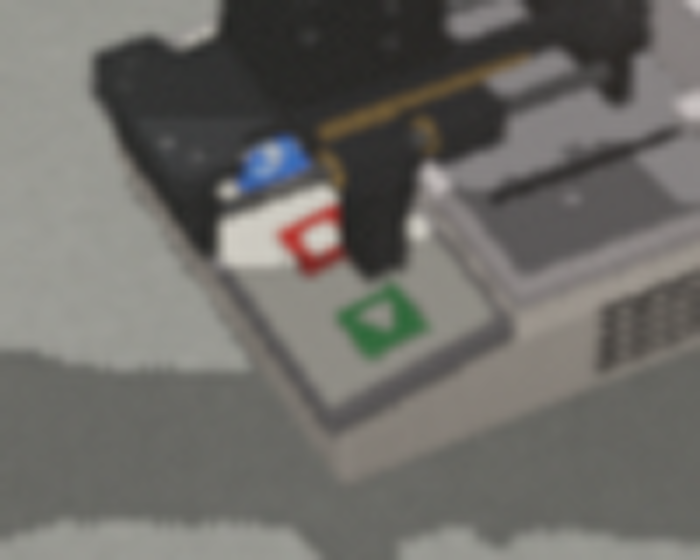

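play_rows:
  targets: "-0.5 -0.4 0.8 0.0048 0 0.006 -1;0 0 0.8 0 0 0 -1;0 0 0.3 0 0 0 -1;0 0 0 0 0 0 -1"

```text
time: 63.1
position: [0.4608, -0.204, 0.2552]
tool_rot: [2.137, 2.298, 0.005]
ft_force: [-0.7, -0.2, 0.3]
grip_width: 0.004
```

```bash
python3 - <<'E'
from go import *
show((.460,-.2035,.064),4.2)
im=ctrl.get_image('side'); u,v=proj(im,[[.46,-.2,.062]])[0].astype(int); cv2.imwrite('pics/k3.png',cv2.resize(im['pixels'][v-45:v+35,u-50:u+50],None,fx=7,fy=7,interpolation=cv2.INTER_CUBIC))
E
```

```text
t 63.1 tcp [ 0.4608 -0.204   0.2552] tip [ 0.4616 -0.2041  0.0732] psi 4.18 tilt z [ 0.0046 -0.0002] F [-0.74 -0.25  0.29] g 0.004 j7 [-0.25  0.16  0.67  2.   -0.12  1.01  0.54]
 turn(tool) [ 0.0046  0.0005 -0.0004]
 shift(cm,tool) [ 0.07 -0.16  0.92]
   shift after turn [ 0.06 -0.07  0.92]
```

View pics/k3.png

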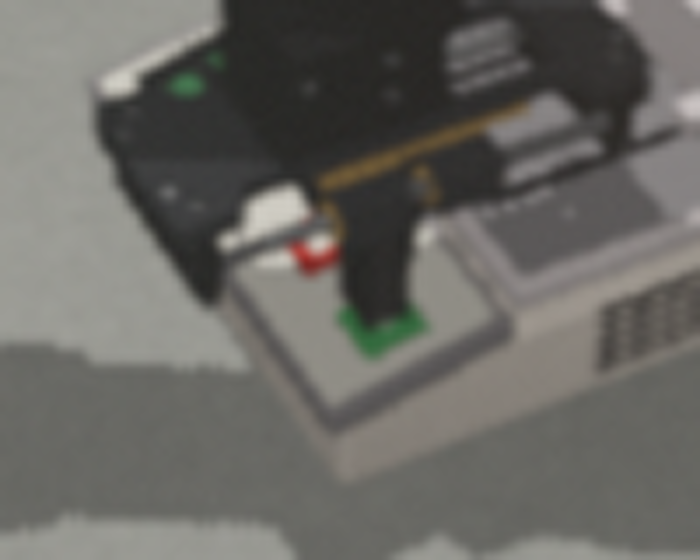

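```bash
python3 zz.py f3; python3 ov.py f3
```

```text
(no output)
```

View pics/f3side.png

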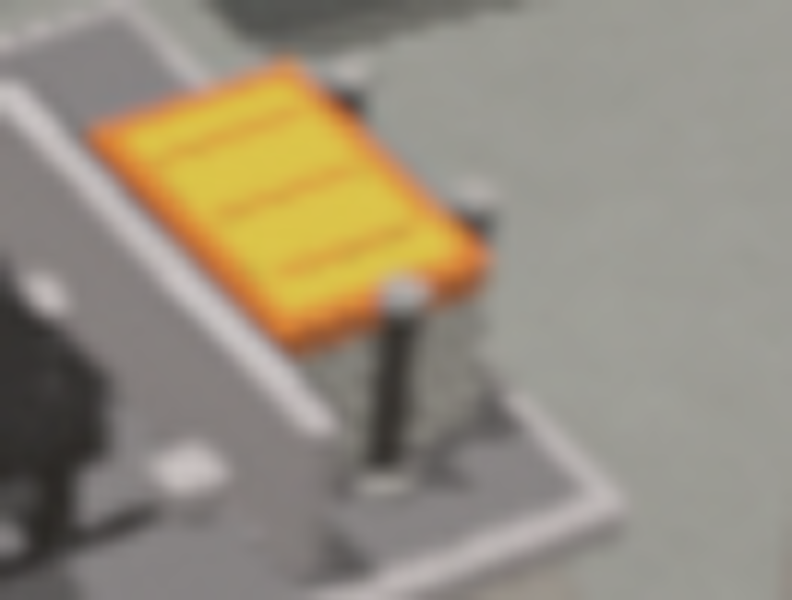

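View pics/f3top_ov.png

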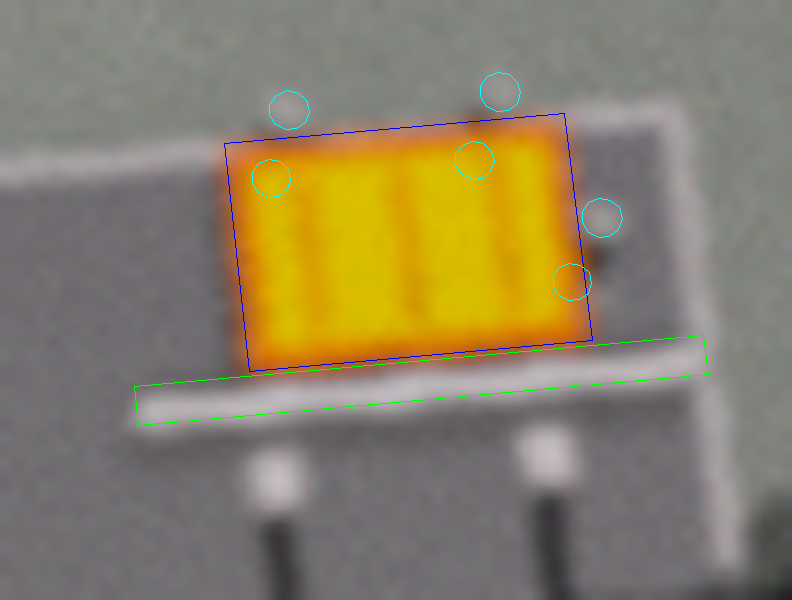

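play_rows:
  targets: "0.05 -0.1 0.4 0.0045 0 0 -1;0 0 0.3 0 0 0 -1;0 0 0.15 0 0 0 -1"

```text
time: 63.62
position: [0.46, -0.2035, 0.2468]
tool_rot: [2.138, 2.301, 0.001]
ft_force: [0.3, 0.5, -0.2]
grip_width: 0.004
```

```bash
python3 - <<'E'
from go import *
show((.460,-.2035,.064),4.2)
E
```

```text
t 63.62 tcp [ 0.46   -0.2035  0.2468] tip [ 0.4602 -0.2035  0.0648] psi 4.21 tilt z [ 0.0011 -0.0005] F [ 0.28  0.53 -0.23] g 0.004 j7 [-0.25  0.17  0.67  2.01 -0.13  1.    0.55]
 turn(tool) [0.0011 0.0006 0.0002]
 shift(cm,tool) [ 0.01 -0.02  0.08]
   shift after turn [-0.   -0.    0.08]
```

play_rows:
  targets: "0 0 0.15 0 0 0 -1;0 0 0.15 0 0 0 -1"

```text
time: 63.88
position: [0.4604, -0.2036, 0.2447]
tool_rot: [2.137, 2.301, 0.002]
ft_force: [-5.0, 1.4, 13.4]
grip_width: 0.009
```

```bash
python3 - <<'E'
from go import *
show()
E
```

```text
t 63.88 tcp [ 0.4604 -0.2036  0.2447] tip [ 0.4607 -0.2036  0.0627] psi 4.22 tilt z [ 0.0017 -0.    ] F [-5.01  1.35 13.45] g 0.009 j7 [-0.25  0.18  0.67  2.01 -0.13  0.99  0.55]
```

play_rows:
  targets: "0 0 0.1 0 0 0 -1;0 0 0.1 0 0 0 -1"

```text
time: 64.12
position: [0.4605, -0.2039, 0.2448]
tool_rot: [-2.138, -2.301, -0.003]
ft_force: [-3.8, 1.5, 10.1]
grip_width: 0.004
```

play_rows:
  targets: "0 0 -2 0 0 0 -1;0 0 -4 0 0 0 -1;0 0 -5 0 0 0 -1;-4 0 -3 0 0 0 -1;-5 0 0 0 0 0 -1;-5 0 0 0 0 0 -1;0 0 0 0 0 0 -1"

```text
time: 65.0
position: [0.4714, -0.3464, 0.3888]
tool_rot: [2.132, 2.306, 0.002]
ft_force: [-0.7, 0.3, -0.3]
grip_width: 0.007
```

```bash
python3 zz.py f4; python3 ov.py f4; python3 -c "
from go import *
show()"
```

```text
t 65.1 tcp [ 0.4726 -0.3427  0.3884] tip [ 0.473  -0.342   0.2064] psi 4.77 tilt z [0.0024 0.0042] F [ 0.57  0.48 -0.98] g 0.007 j7 [-0.1   0.23  0.79  1.67 -0.18  1.31  0.81]
```

View pics/f4side_full.png

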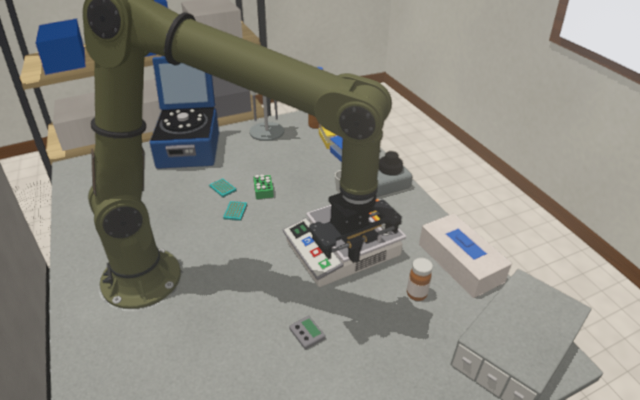

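View pics/f4top_full.png

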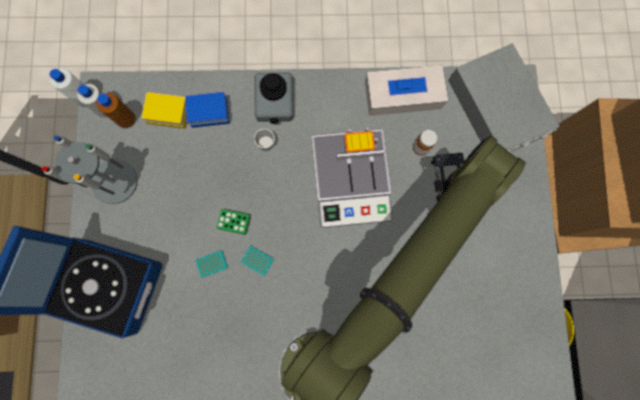

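View pics/f4side.png

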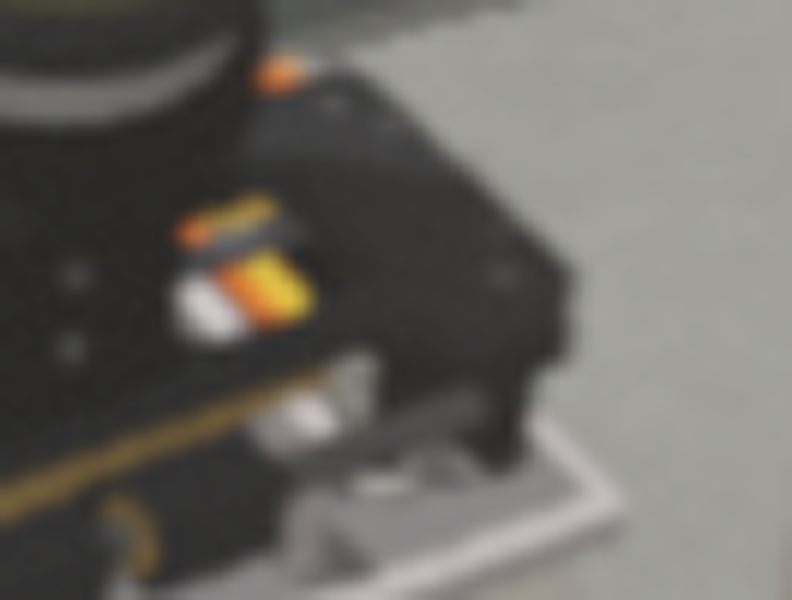

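View pics/f4top_ov.png

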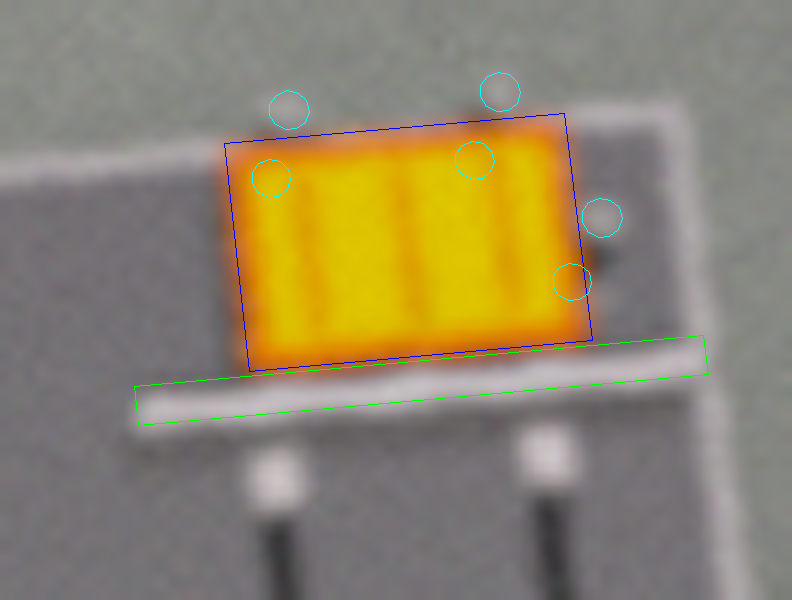

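```bash
python3 -c "
from bench import ctrl
print(ctrl.close_job())"
```

```text
the job is handed in; nothing more can be done
None
```

The job is done and handed in at about 65 s of the 210 s allowed; `close_job` reports no verdict.

- **Waking:** I pressed the blue key at about 10.5 N. The camera pictures before and after showed the platform unmoved.
- **Stacking:** I stacked the four white plates with the orange cover on top. The two turquoise look-alikes stayed where they were.
- **Squaring:** I pushed the stack up with the jaw and tapped it against the side post. I then repeated both until they stopped dead, at about 15 N on the jaw and 8 N on the side.
- **Starting:** I pressed the green key at about 13 N. The red key was not touched.

**Last checks**
- After the start press, the top view matched the home outline for the cover and the posts to about 1 mm, with the jaw at about 0.096.
- The side view just before the press showed one flush stack face. The side view after it was blocked by the gripper.
- The rack, beaker, jar and timer look unmoved in the final pictures.

**Things that went wrong or disagreed**
- The first plate came down on a back post on its first try; I lifted it and placed it again.
- The third plate had slid about 10 mm while I was stacking; the jaw push brought it back in line.
- The robot's contact points put the nest about 4 mm nearer than the camera estimate, so I relied on contact force for the final squaring.

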